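Clamp up a two-board panel with a guard block

TASK

Clamp the two oak boards on the gluing cradle together: stand the long scrap block on the bearers in front of the near board's free edge as a guard, slide the F-clamp's loose jaw along its bar until its pad comes hard up against the block and the joint between the boards is pushed shut, then screw the wooden handle clockwise until the clamp is really tight. Let go of everything and leave the bottles and the square offcut where they are.

Things in the scene. Friction and masses are not known exactly. Their poses are not given: they have to be found in the camera images.
- cradle: Fixed gluing cradle, an F-clamp lying in it. Origin on the bench under its middle; z up, y along the clamp's bar from the handle end to the fixed jaw, x across the bar. Two light-wood bearers, 28 mm wide, run along y at x = -36 and +36 mm, from y = -125 to +155 mm, flat tops 100 mm above the bench, bare in front of the near board.
- bar_line (a point): A point on the clamp bar's mid-line, at x = 0, y = -200 mm in the cradle's frame, 44 mm above the bench. Steel bar 9 mm wide (x) and 28 mm high, from y = -365 to +210 mm, fixed; a foot block 45 mm high stands under its free end at y = -354 to -330 mm.
- fixed_face (a point): Centre of the fixed jaw's face, at x = 0, y = +155 mm in the cradle's frame, on the screw's axis, 114 mm above the bench; it looks to -y. The fixed jaw reaches to y = +204 mm and 133 mm above the bench.
- jaw: The clamp's loose dark iron jaw, free to slide along the bar; 0.83 kg with screw and handle. Origin on the bar's mid-line, axes as the cradle's. A collar 24 x 44 mm (x, y; 12 mm behind to 32 mm before the origin) rides on the ribbed bar, up to 73 mm above the bench. Under its handle's weight it leans back 0.03 rad. Held by the arm it slides with about 4 to 12 N.
- jaw_arm (a point): A point in the jaw's upright arm, 95 mm above the bench: the place to take the jaw from above, closing across x. The arm is 22 mm wide (x), 28 mm thick (y), up to 133 mm above the bench; handle and pad reach up to 130 mm. Pressed by the work, the jaw cocks back and bites on the bar; lifting the handle frees it. Let go after sliding, it rocks back: the pad may come 1 to 2 mm off the work.
- screw: The clamp's screw with its round pad, 26 mm across, 114 mm above the bench; it moves along y in the jaw as the handle turns and does not turn itself. Origin at the centre of the pad's front face, which looks to +y and stands 80 mm (+ 5 mm per turn of the handle) in front of the jaw's origin.
- handle (a joint): Turn of the wooden handle, rad, 0 = screw fully backed, 30 = end; grows when turned clockwise seen from the handle's end, looking along +y (its top then goes to the cradle's +x): 5 mm of pad travel per turn. Thread drag 0.15 to 0.25 N m; stays where left. With the boards shut and the pad touching the block, half to three quarters of a turn more makes it tight; still more does no harm.
- handle_grip (a point): Middle of the wooden handle, on its axis. The handle is a level eight-sided cylinder, 32 mm across, 100 mm long, lying along the cradle's y, about 114 mm above the bench (a few mm lower while the jaw leans back), 170 mm behind the pad's face, free all round. Take it at the height where it hangs. It moves with the jaw and the screw.
- board_far: Loose oak board 170 x 100 x 28 mm (x, y, z), flat on the bearers, within 3 mm of the fixed jaw. Origin at the centre of its underside; axes as the cradle's.
- board_near: The other oak board, same size, beside it with an open joint of 3 to 8 mm; its -y edge is the free edge that needs the guard. Origin at the centre of its underside; axes as the cradle's.
- joint_near (a point): Middle of board_near's +y edge, the joint's near side, half way up the edge.
- joint_far (a point): Middle of board_far's -y edge, the joint's far side, half way up the edge.
- block: The guard block: loose scrap of brown hardwood, 110 x 24 x 32 mm (x, y, z), 0.09 kg, standing on the bench 32 mm high. Origin at the centre of its underside, x along its length. On the cradle it stands across both bearers, its length along the cradle's x; it slides on them when pushed.
- offcut: Bystander: square brown offcut 55 x 55 x 18 mm lying flat on the bench. Origin at the centre of its underside.
- bottle_a: Bystander: squeeze bottle of paint, 58 mm across, 169 mm tall with its white cap, standing near the clamp's handle end, on the robot's side. Origin at the centre of its underside.
- bottle_b: Bystander: another such bottle, standing on the cradle's far side from the robot, towards its fixed-jaw end. Origin at the centre of its underside.
Things that resemble listed ones, but are neither listed nor needed, are in the scene too. What is shaped like the block but green or purple is not meant.

How it is judged:
By the outcome, as a careful person would: the job done as asked, in the order asked, and still so for the second after the job is handed in, with the robot touching nothing.
It also fails if it takes over 72 s, if anything falls off the work surface, if the arm or the gripper's body presses on something with over 40 N, if the wrist force passes 120 N, or if a joint passes its speed limit or range.

ROBOT

A 6-joint arm with a two-finger parallel gripper is mounted at the origin on the work surface. World frame = base frame: x ahead of the robot, y to its left, z up, the work surface at z = 0. Lengths are in mm, angles in rad, forces in N, time in s.
With the tool pointing down it reaches from about 275 to 1000 mm from the base axis. Payload 8.4 kg.
Tool frame: the origin (TCP) lies on the centre line of the jaws, within the pads' length; the fingertips stand 25 mm ahead of it and the grasp point (between the pads) lies 6 mm ahead of it; z points along the fingers, x is the direction in which the jaws open and shut, and the axes are right-handed (so a half turn about z gives the same grasp; the last joint's range is limited). The gripper opens to 85 mm and grips with 20 to 120 N. Pads are 22 mm wide; open, the fingers measure 114 mm over their backs; the gripper's body (76 mm by 85 mm) begins 54 mm behind the grasp point. The pads swing forward as they close: fully open they stand 13 mm farther back than shut.
Start: joints at [1.24, 0.353, 1.633, -0, 1.155, -0.002], TCP at [201.816, 591.522, 256.281] pointing down, gripper open.
Joint ranges: [-2.63, 2.63], [-0.92, 2.1], [0.06, 2.66], [-1.3, 4.44], [0, 2.69], [-3.02, 3.02]. Speed limits (rad/s): [2.22, 2.22, 2.79, 3.14, 3.14, 3.14].

INTERFACE

Orientations are given as [roll, pitch, yaw] about the fixed x, y, z axes, in that order (R = Rz(yaw) Ry(pitch) Rx(roll)).
In Python, from rig import r gives the robot as it stands. The module is installed in compiled form; this text tells all that it offers.
- The arm moves only by the tool jog_arm, never from a script. Its argument "deltas" is a list of rows, each an object with "gripper": the gripper command: -1 is fully open, 1 is shut, values between are in proportion; "translation": the shift along the world's x, y, z in units of 10 cm (1.0 is 10 cm), a list of three; "dr": the turn, a rotation vector about the world's x, y, z in units of pi/2 rad (1.0 is pi/2 rad), a list of three. In form: [{"gripper": gripper, "translation": [x, y, z], "dr": [wx, wy, wz]}, ...]. A call has 1 to 12 rows; each row shifts and turns the commanded pose from where the row before left it; what a row does not reach is not made up. A row lasts 1/12 s, in which the tool goes at most 41.7 mm and 7.16 degrees, less where a joint would pass 70% of its speed; a pose out of reach is approached as far as the arm can. A call with a number of a shift or a turn outside -1 to 1 is refused whole. A call with a gripper value outside its range is refused whole. The fingers move at their own pace and stop on an object; "squeeze" is the grip in N (left out, the last holds). Time passes only in rows, so rows that do not move let the fingers close. It gives the time, the measured TCP pose, the force and the opening at its end, in the units of the state.
- r.sense(): the state, without advancing time (a new reading comes with each control period).
- r.grab_frame(name): name is "scene" or "top" or "wrist"; returns the picture (384x512x3 uint8, blue, green, red); there is no depth.
- r.calibration(name): a dict with "mtx" (3x3 intrinsics, pixels), "k1" (the pictures are not rectified: a ray, as slopes to the right and down, at radius r is drawn at 1 + k1 r^2 times it, then the intrinsics apply), "world_from_camera" (4x4, takes a point from camera to world coordinates). Camera axes: x right, y down, z forward; pixel columns grow to the right and rows downward; lengths in mm; the calibration is good to about 2 mm. A picture is of the moment at which its call begins: read the wrist's pose just before it. calibration takes no time and is no camera call; for the wrist camera it gives the pose at the moment of the call.
- r.sign_off(): hands the job in, once; it reports no verdict.
The state is a dict: "clock": time; "qpos": joint angles; "qvel": joint speeds; "joint_efforts": joint torques, N m; "eef_pos": TCP position; "tcp_rot": TCP orientation; "contact_force": force on the tool from outside, world axes, zero at the start; "wrist_torque": the same for the moment, N m; "opening": opening from 0.0 (shut) to 1.0 (fully open).
Only numpy, scipy, OpenCV 4.12 (cv2) and the standard library are available. Lean on these libraries where they do the work, as an engineer would, in place of code of your own. Each camera call takes 0.05 s, during which the arm holds its last target. There are 200 camera calls.

## Working session

There is one attempt and no reset: what is moved stays moved. The work goes in short steps, Python scripts to look and compute and a tool call to move; the robot and the scene stay as the last step left them, time stands still between calls to the robot, and variables do not carry over. Pictures are saved under pics/ and viewed, about 8 in all and at most 12, crops included, and the job is handed in when it is done.

Besides the shell and the picture viewer there is one more tool, called after "Call:" as a command line: name --argument value ..., lists and objects as JSON in quotes. jog_arm: Moves the arm, as the interface text tells. Shifts and turns lie within -1 to 1; 1 stands for 10 cm of shift or pi/2 rad of turn. Its arguments: {"type":"object","properties":{"deltas":{"type":"array"},"squeeze":{"type":"number"}},"required":["deltas"]}

```bash
mkdir -p pics
cat > h.py <<'E'
import numpy as np, cv2
from rig import r
def ray(c,uv):
    K=np.array(c["mtx"]);T=np.array(c["world_from_camera"])
    uv=np.atleast_2d(np.array(uv,float))
    d=(uv-K[:2,2])/[K[0,0],K[1,1]]
    u=d.copy()
    for _ in range(20): u=d/(1+c["k1"]*(u**2).sum(1,keepdims=True))
    v=np.c_[u,np.ones(len(u))]@T[:3,:3].T
    return T[:3,3],v
def onz(c,uv,z):
    o,v=ray(c,uv); return o+v*((z-o[2])/v[:,2])[:,None]
def proj(c,P):
    K=np.array(c["mtx"]);T=np.linalg.inv(np.array(c["world_from_camera"]))
    p=np.atleast_2d(P)@T[:3,:3].T+T[:3,3]; u=p[:,:2]/p[:,2:]
    u=u*(1+c["k1"]*(u**2).sum(1,keepdims=True)); return u@np.diag([K[0,0],K[1,1]])+K[:2,2]
E
python3 - <<'E'
from h import *
a=r.grab_frame("scene");b=r.grab_frame("top")
cv2.imwrite("pics/a.png",a);cv2.imwrite("pics/b.png",b)
for n in("scene","top"):
    c=r.calibration(n);print(n,np.round(c["mtx"],1).tolist(),c["k1"],np.round(c["world_from_camera"],3).tolist())
print(r.sense())
E
```

```text
scene [[454.4, 0.0, 250.2], [0.0, 454.4, 185.9], [0.0, 0.0, 1.0]] -0.0070334281178548504 [[-0.163, 0.543, -0.824, 1654.158], [0.986, 0.073, -0.147, 206.523], [-0.02, -0.836, -0.548, 795.931], [0.0, 0.0, 0.0, 1.0]]
top [[356.6, 0.0, 258.2], [0.0, 356.6, 196.4], [0.0, 0.0, 1.0]] -0.10840391544848539 [[-0.002, -0.997, 0.073, 474.205], [-1.0, 0.002, -0.007, 44.264], [0.007, -0.073, -0.997, 1352.315], [0.0, 0.0, 0.0, 1.0]]
{'clock': 0.1, 'qpos': array([ 1.23959371e+00,  3.53572093e-01,  1.63408172e+00,  1.25264582e-05,
        1.15519477e+00, -2.39349928e-03]), 'qvel': array([-0.00074078, -0.00243832, -0.00291626,  0.00060615,  0.00151549,
       -0.00188461]), 'joint_efforts': array([-5.08918383e-04, -6.06357980e+01, -3.42819500e+01, -1.46691095e-04,
        4.04898485e-03,  5.02352907e-05]), 'eef_pos': array([201.68299641, 591.13491982, 255.63158129]), 'tcp_rot': array([-3.14157819e+00,  1.25590515e-03,  1.24198215e+00]), 'contact_force': array([ 0.23183442, -0.37661065, -0.65088657]), 'wrist_torque': array([-0.04688649, -0.03075092, -0.00873208]), 'opening': 1.0044922448440858}
```

View pics/b.png

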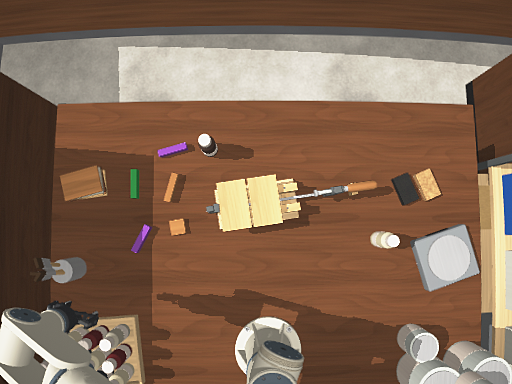

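View pics/a.png

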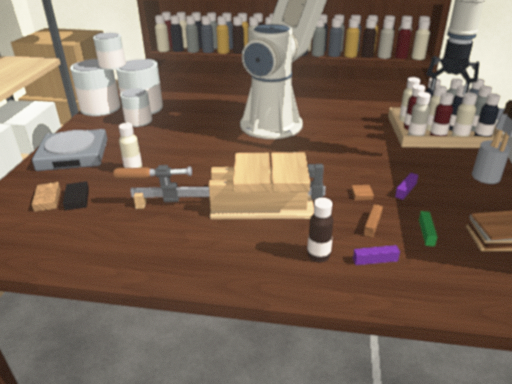

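The top view shows the brown long bar at (174,187), which I take as the block. Look-alikes are purple at (172,150) and (141,238), green at (134,183), the square offcut at (178,227) and brown/black pads at (429,185) and (405,190). The clamp runs from its handle at (362,187) to the fixed jaw at (211,209). The bottles are at (207,143) and (385,240).

Run:
```python
from h import *
b=cv2.imread("pics/b.png");c=r.calibration("top")
hsv=cv2.cvtColor(b,cv2.COLOR_BGR2HSV)
for n,(u,v) in dict(block=(174,187),off=(178,227),board=(235,205),handle=(362,187),bench=(300,150)).items(): print(n,hsv[v,u],b[v,u])
print('orange comps')
m=cv2.inRange(hsv,(5,120,140),(18,255,255))
n,l,s,ce=cv2.connectedComponentsWithStats(m)
for i in range(1,n):
    if s[i,4]>40:
        cnt=cv2.findContours((l==i).astype(np.uint8),0,1)[0][0]
        print(s[i],cv2.minAreaRect(cnt))
m=cv2.inRange(hsv,(15,50,180),(30,160,255))
n,l,s,ce=cv2.connectedComponentsWithStats(m)
for i in range(1,n):
    if s[i,4]>100:print('light',s[i],ce[i])
x=cv2.resize(b[125:250,155:395],None,fx=3.3,fy=3.3,interpolation=cv2.INTER_CUBIC)
cv2.imwrite("pics/c.png",x)
```

```text
block [ 14 148 121] [ 51  83 121]
off [ 15 145 234] [101 167 234]
board [ 23  94 245] [155 224 245]
handle [ 14 151 216] [ 88 147 216]
bench [ 11 147 142] [ 60  89 142]
orange comps
[260 105  53   7 161] ((286.0, 108.0), (6.0, 52.0), 90.0)
[117 106  49   7 137] ((141.05445861816406, 108.9554443359375), (48.060298919677734, 5.6717119216918945), 5.710593223571777)
[141 108 104  12 361] ((192.5, 113.5), (11.0, 103.0), 90.0)
[315 108  23  12 140] ((325.8658752441406, 113.20730590820312), (21.42371940612793, 11.264016151428223), 6.340190887451172)
[338 113  27   7  91] ((351.0, 116.0), (26.0, 6.0), 0.0)
[170 135  28   9 154] ((183.5, 139.0), (8.0, 27.0), 90.0)
[210 134  79  13 335] ((248.8011016845703, 140.7790069580078), (78.20755004882812, 11.03735637664795), 3.0127875804901123)
[283 135 112  10 366] ((338.4527893066406, 138.92152404785156), (8.043377876281738, 111.0622329711914), 88.69805145263672)
[ 56 137  78   8 190] ((94.5, 140.5), (7.0, 77.0), 90.0)
[ 94 141  45   5  74] ((116.00946044921875, 143.17518615722656), (2.617799758911133, 44.15176010131836), 86.90594482421875)
[137 141 
[... 2891 characters left out ...]
89049434661865, 51.95400619506836), 88.45184326171875)
[390 303  37   4  69] ((408.0, 304.5), (36.0, 3.0), 0.0)
[152 305  38   8 104] ((170.41018676757812, 308.26641845703125), (6.497493743896484, 37.01350021362305), 88.40885925292969)
[261 304  37  11 149] ((279.0, 309.0), (10.0, 36.0), 90.0)
[312 305  36   8 128] ((329.5, 308.5), (7.0, 35.0), 90.0)
[161 316  55   4 152] ((188.0, 317.5), (3.0, 54.0), 90.0)
light [ 481  164   31  195 3480] [495.63275862 258.79281609]
light [416 169  25  31 447] [427.63982103 183.97315436]
light [ 215  174   86   58 3498] [254.74957118 202.13979417]
light [478 174  10  12 119] [482.53781513 179.45378151]
light [ 88 317  54  67 679] [125.82916053 341.75405007]
```

View pics/c.png

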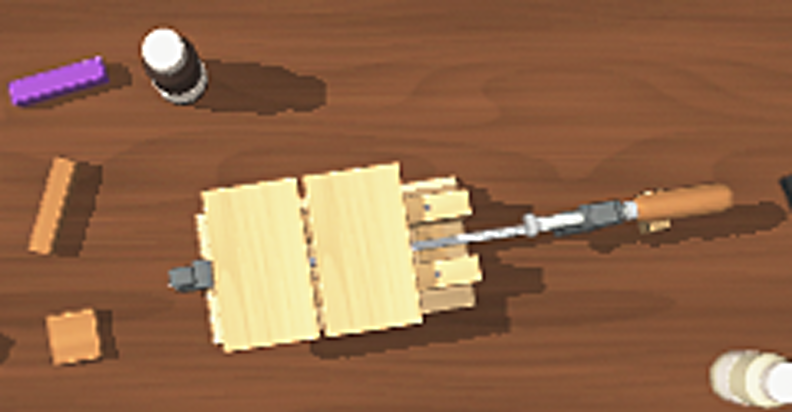

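Crop (scale 3.3, offset 155,125): the block's top runs from (67,159) to (38,252). The near board's corners are (304,177), (399,163), (422,324) and (325,338), with the open joint at about x=310. The jaw arm is at (605,212) and the handle runs from (638,208) to (733,195).

Run:
```python
from h import *
c=r.calibration("top")
f=lambda p,z: onz(c,np.array(p)/3.3+[155,125]-0.35,z)[:,:2]
nb=f([(304,177),(399,163),(422,324),(325,338)],128);fb=f([(200,190),(297,178),(319,338),(224,352)],128)
np.set_printoptions(precision=1,suppress=True)
for n,q in(("near",nb),("far",fb)):
    print(n,q.tolist(),q.mean(0),[np.linalg.norm(q[i]-q[i-1]) for i in range(4)])
# x axis of cradle: far bottom->top edge ; y axis right->left
for n,q in(("near",nb),("far",fb)):
    e=(q[0]-q[3]+q[1]-q[2]); print(n,'yaw',np.arctan2(e[1],e[0]))
bl=f([(58,158),(76,160),(48,253),(29,250)],32);print('block',bl.mean(0),bl); e=bl[0]-bl[3]+bl[1]-bl[2];print('yaw',np.arctan2(e[1],e[0]))
d=nb.mean(0)-fb.mean(0);print('axis from centres',np.arctan2(d[0],-d[1]))
print('jaw arm top',f([(588,215),(620,210)],133));print('handle',f([(638,208),(733,195)],125));print('fixedjaw',f([(168,281),(170,290),(210,287),(205,262)],133))
print('bar',f([(412,246),(520,230)],58))
print('bearer ends',f([(457,178),(471,215),(478,258),(482,282)],100))
```

```text
near [[626.3002913841882, 74.63775477780285], [640.9750036267009, -24.985511327578052], [472.45393817735686, -47.96350951145236], [458.21278009319695, 52.842578015559184]] [549.5  13.6] [np.float64(169.49466416998663), np.float64(100.69827371362474), np.float64(170.08038658446253), np.float64(101.8070619656689)]
far [[612.82247362219, 183.5643737498382], [625.2578806033548, 81.96730106451818], [458.22481479304685, 59.06669617281082], [443.84257223532563, 157.63134949410585]] [535.  120.6] [np.float64(170.95826631012267), np.float64(102.35528576978037), np.float64(168.59561909609857), np.float64(99.60843230036402)]
near yaw 0.1322363675440939
far yaw 0.14432213113807607
block [606.9 361.9] [[660.7 356.8]
 [658.4 336.1]
 [552.6 366.4]
 [556.1 388.2]]
yaw -0.28525412498099384
axis from centres 0.13431498925182142
jaw arm top [[ 585.6 -222.6]
 [ 590.8 -256.7]]
handle [[ 593.7 -278. ]
 [ 607.6 -381.3]]
fixedjaw [[517.4 215.7]
 [508.1 213.5]
 [511.1 171.9]
 [537.1 177.3]]
bar [[ 558.2  -42.7]
 [ 575.8 -162.7]]
bearer ends [[ 628.6  -88.8]
 [ 588.7 -103.4]
 [ 542.5 -110.5]
 [ 516.9 -114.5]]
```

Call:
jog_arm --deltas '[{"gripper": -1,"translation": [0.338,-0.19,-0.04],"dr": [0,0,0.0023]},{"gripper": -1,"translation": [0.338,-0.19,-0.04],"dr": [0,0,0.0023]},{"gripper": -1,"translation": [0.338,-0.19,-0.04],"dr": [0,0,0.0023]},{"gripper": -1,"translation": [0.338,-0.19,-0.04],"dr": [0,0,0.0023]},{"gripper": -1,"translation": [0.338,-0.19,-0.04],"dr": [0,0,0.0023]},{"gripper": -1,"translation": [0.338,-0.19,-0.04],"dr": [0,0,0.0023]},{"gripper": -1,"translation": [0.338,-0.19,-0.04],"dr": [0,0,0.0023]},{"gripper": -1,"translation": [0.338,-0.19,-0.04],"dr": [0,0,0.0023]},{"gripper": -1,"translation": [0.338,-0.19,-0.04],"dr": [0,0,0.0023]},{"gripper": -1,"translation": [0.338,-0.19,-0.04],"dr": [0,0,0.0023]},{"gripper": -1,"translation": [0.338,-0.19,-0.04],"dr": [0,0,0.0023]},{"gripper": -1,"translation": [0.338,-0.19,-0.04],"dr": [0,0,0.0023]}]' --squeeze 40

```text
clock: 1.1
eef_pos: [608.8, 362.1, 207.7]
tcp_rot: [-3.141, 0.001, 1.285]
contact_force: [0.0, 0.7, -0.2]
opening: 1.0
```

Call:
jog_arm --deltas '[{"gripper": -1,"translation": [0,0,0],"dr": [0,0,0]},{"gripper": -1,"translation": [0,0,0],"dr": [0,0,0]}]'

```text
clock: 1.27
eef_pos: [608.6, 361.8, 207.1]
tcp_rot: [-3.141, 0.001, 1.282]
contact_force: [-0.6, -0.1, 0.3]
opening: 1.001
```

Run:
```python
from h import *
np.set_printoptions(precision=2,suppress=True)
w=r.grab_frame("wrist");c=r.calibration("wrist");print(r.sense()["eef_pos"],r.sense()["tcp_rot"])
cv2.imwrite("pics/d.png",w)
hsv=cv2.cvtColor(w,cv2.COLOR_BGR2HSV)
print(np.round(c["world_from_camera"],3).tolist(), proj(c,[606.9,361.9,32]))
p=proj(c,[606.9,361.9,32])[0].astype(int);print(hsv[np.clip(p[1],0,383),np.clip(p[0],0,511)])
```

```text
[607.41 362.81 207.42] [-3.14  0.    1.28]
[[0.283, 0.909, 0.305, 528.773], [0.959, -0.268, -0.091, 384.916], [-0.001, 0.319, -0.948, 324.474], [0.0, 0.0, 0.0, 1.0]] [[256.09 181.51]]
[ 15 133 239]
```

View pics/d.png

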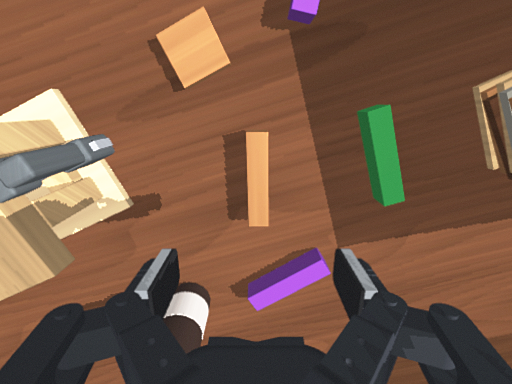

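The wrist view shows the brown block centred at (258,179) between green (381,155) and purple (288,278). The white-capped bottle_b is at (190,300), near the left finger's side of the image.

Run:
```python
from h import *
np.set_printoptions(precision=1,suppress=True)
c=r.calibration("wrist")
q=onz(c,[(247,132),(267,132),(269,226),(250,226)],32);print(q.mean(0),q[:,:2].tolist())
e=q[0]-q[3]+q[1]-q[2];print(np.arctan2(e[1],e[0]))
print('bottle b cap',onz(c,[(190,295)],169)); 
t=r.calibration("top"); print(onz(t,[(205.5,139)],169),onz(t,[(209,153)],10),'a',onz(t,[(392,241)],169),onz(t,[(376,239)],10))
print('purple',onz(c,[(318,250),(250,295)],20))
```

```text
[607.8 364.2  32. ] [[552.1423358618099, 367.99257770058665], [558.1190908882851, 388.27390400474326], [663.7084157005005, 361.1391428041185], [657.3498886447273, 339.514066010179]]
2.8836460883607495
bottle b cap [[635.4 306.  169. ]]
[[755.3 213.3 169. ]] [[738.5 221.9  10. ]] a [[ 409.3 -414.3  169. ]] [[ 408.9 -413.2   10. ]]
purple [[719.  411.   20. ]
 [760.5 308.1  20. ]]
```

Call:
jog_arm --deltas '[{"gripper": -1,"translation": [0,0.015,-0.35],"dr": [0,0,0.01]},{"gripper": -1,"translation": [0,0,-0.35],"dr": [0,0,0]},{"gripper": -1,"translation": [0,0,-0.35],"dr": [0,0,0]},{"gripper": -1,"translation": [0,0,-0.35],"dr": [0,0,0]},{"gripper": -1,"translation": [0,0,-0.25],"dr": [0,0,0]},{"gripper": 0.2,"translation": [0,0,-0.12],"dr": [0,0,0]},{"gripper": 1,"translation": [0,0,0],"dr": [0,0,0]},{"gripper": 1,"translation": [0,0,0],"dr": [0,0,0]},{"gripper": 1,"translation": [0,0,0],"dr": [0,0,0]},{"gripper": 1,"translation": [0,0,0],"dr": [0,0,0]},{"gripper": 1,"translation": [0,0,0],"dr": [0,0,0]},{"gripper": 1,"translation": [0,0,0],"dr": [0,0,0]}]' --squeeze 40

```text
clock: 2.32
eef_pos: [608.7, 365.9, 33.8]
tcp_rot: [3.139, -0.003, 1.301]
contact_force: [-1.3, 1.6, 7.5]
opening: 0.272
```

Call:
jog_arm --deltas '[{"gripper": 1,"translation": [0,0,0.25],"dr": [0,0,0]},{"gripper": 1,"translation": [0,0,0.39],"dr": [0,0,0]},{"gripper": 1,"translation": [0,0,0.39],"dr": [0,0,0]},{"gripper": 1,"translation": [0,0,0.39],"dr": [0,0,0]},{"gripper": 1,"translation": [0,0,0.38],"dr": [0,0,0]}]'

```text
clock: 2.73
eef_pos: [607.4, 364.9, 214.5]
tcp_rot: [3.141, -0.001, 1.301]
contact_force: [1.5, 0.6, 0.0]
opening: 0.276
```

Call:
jog_arm --deltas '[{"gripper": 1,"translation": [-0.036,-0.365,0],"dr": [0,0,0.0215]},{"gripper": 1,"translation": [-0.036,-0.365,0],"dr": [0,0,0.0215]},{"gripper": 1,"translation": [-0.036,-0.365,0],"dr": [0,0,0.0215]},{"gripper": 1,"translation": [-0.036,-0.365,0],"dr": [0,0,0.0215]},{"gripper": 1,"translation": [-0.036,-0.365,0],"dr": [0,0,0.0215]},{"gripper": 1,"translation": [-0.036,-0.365,0],"dr": [0,0,0.0215]},{"gripper": 1,"translation": [-0.036,-0.365,0],"dr": [0,0,0.0215]},{"gripper": 1,"translation": [-0.036,-0.365,0],"dr": [0,0,0.0215]},{"gripper": 1,"translation": [-0.036,-0.365,0],"dr": [0,0,0.0215]},{"gripper": 1,"translation": [-0.036,-0.365,0],"dr": [0,0,0.0215]},{"gripper": 1,"translation": [-0.036,-0.365,0],"dr": [0,0,0.0215]},{"gripper": 1,"translation": [-0.036,-0.365,0],"dr": [0,0,0.0215]}]'

```text
clock: 3.73
eef_pos: [564.0, -74.7, 212.5]
tcp_rot: [3.14, 0.0, 1.708]
contact_force: [1.0, 0.3, -0.2]
opening: 0.269
```

Call:
jog_arm --deltas '[{"gripper": 1,"translation": [0,0,0],"dr": [0,0,0]},{"gripper": 1,"translation": [0,0,0],"dr": [0,0,0]}]'

```text
clock: 3.9
eef_pos: [564.1, -74.9, 212.3]
tcp_rot: [3.14, 0.0, 1.703]
contact_force: [-0.3, 1.1, -1.0]
opening: 0.271
```

Run:
```python
from h import *
np.set_printoptions(precision=2,suppress=True)
w=r.grab_frame("wrist");print(r.sense()["eef_pos"],r.sense()["tcp_rot"])
cv2.imwrite("pics/e.png",w)
```

```text
[564.27 -73.6  212.12] [ 3.14 -0.    1.7 ]
```

View pics/e.png

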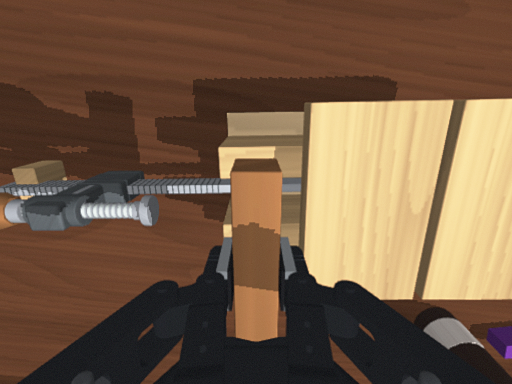

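The wrist view shows the block upright in the grip (257,165 to 257,340). The near board's free edge runs from (306,103) to (301,299), the bar lies at row 187, and the pad is at (149,211).

Run:
```python
from h import *
np.set_printoptions(precision=1,suppress=True)
c=r.calibration("wrist")
th=0.135
def cr(p): p=np.atleast_2d(p)[:,:2]-[552.5,19]; return np.c_[p@[np.cos(th),np.sin(th)],p@[-np.sin(th),np.cos(th)]]
e=onz(c,[(309,103),(303,240)],128);d=e[0]-e[1];print('edge',cr(e),'yaw',np.arctan2(d[1],d[0]))
j=onz(c,[(458,101),(424,299)],128);print('joint',cr(j)); 
b=onz(c,[(145,182),(225,181),(145,192),(225,192)],58);d=b[1]-b[0];print('bar',cr(b),'yaw',np.arctan2(-d[0],d[1]))
print('pad',cr(onz(c,[(149,211)],114)),'bearer end',cr(onz(c,[(220,148),(224,205)],100)),'block end top',cr(onz(c,[(235,172),(281,172)],208-21+13)))
print('tcp',cr(r.sense()["eef_pos"][None]))
```

```text
edge [[-83.9 -57.2]
 [ 23.7 -55.4]] yaw -2.9905564243760954
joint [[-84.6  46.1]
 [ 82.4  55.6]]
bar [[  -6.7 -209.7]
 [  -7.7 -126.6]
 [   4.2 -211.1]
 [   4.3 -127.1]] yaw 0.147038015310891
pad [[   3.2 -185.9]] bearer end [[ -48.3 -124.8]
 [   3.1 -123.4]] block end top [[ -51.9 -104.7]
 [ -51.9  -82.2]]
tcp [[ -0.8 -93.3]]
```

Call:
jog_arm --deltas '[{"gripper": 1,"translation": [0,0,-0.3],"dr": [0,0,0]},{"gripper": 1,"translation": [0,0,-0.3],"dr": [0,0,0]},{"gripper": 1,"translation": [0,0,-0.15],"dr": [0,0,0]},{"gripper": 1,"translation": [0,0,-0.04],"dr": [0,0,0]},{"gripper": 1,"translation": [0,0,0],"dr": [0,0,0]}]'

```text
clock: 4.37
eef_pos: [564.1, -71.4, 132.8]
tcp_rot: [-3.141, -0.0, 1.708]
contact_force: [-0.6, -0.2, -1.2]
opening: 0.271
```

Call:
jog_arm --deltas '[{"gripper": 1,"translation": [0,0,-0.015],"dr": [0,0,0]},{"gripper": 1,"translation": [0,0,0],"dr": [0,0,0]}]'

```text
clock: 4.53
eef_pos: [564.4, -71.4, 132.5]
tcp_rot: [3.141, -0.0, 1.708]
contact_force: [-6.2, 1.8, 15.3]
opening: 0.27
```

Call:
jog_arm --deltas '[{"gripper": 1,"translation": [0,0,-0.015],"dr": [0,0,0]},{"gripper": 1,"translation": [0,0,0],"dr": [0,0,0]}]'

```text
clock: 4.7
eef_pos: [564.5, -71.4, 132.5]
tcp_rot: [3.141, -0.0, 1.708]
contact_force: [-12.0, 2.0, 30.9]
opening: 0.269
```

Call:
jog_arm --deltas '[{"gripper": 1,"translation": [0,0,0.028],"dr": [0,0,0]},{"gripper": 0.2,"translation": [0,0,0],"dr": [0,0,0]},{"gripper": 0.2,"translation": [0,0,0],"dr": [0,0,0]},{"gripper": 0.2,"translation": [0,0,0],"dr": [0,0,0]},{"gripper": 0.2,"translation": [0,0,0.2],"dr": [0,0,0]},{"gripper": 0.2,"translation": [0,0,0.3],"dr": [0,0,0]},{"gripper": 0.2,"translation": [0,0,0.35],"dr": [0,0,0]},{"gripper": 0.2,"translation": [0,0,0],"dr": [0,0,0]},{"gripper": 0.2,"translation": [0,0,0],"dr": [0,0,0]}]'

```text
clock: 5.45
eef_pos: [565.5, -72.9, 218.8]
tcp_rot: [3.138, 0.001, 1.706]
contact_force: [-0.4, 0.5, -1.0]
opening: 0.4
```

Run:
```python
from h import *
np.set_printoptions(precision=2,suppress=True)
w=r.grab_frame("wrist");print(r.sense()["eef_pos"],r.sense()["tcp_rot"])
cv2.imwrite("pics/f.png",w)
```

```text
[564.42 -72.82 217.25] [3.14 0.   1.71]
```

View pics/f.png

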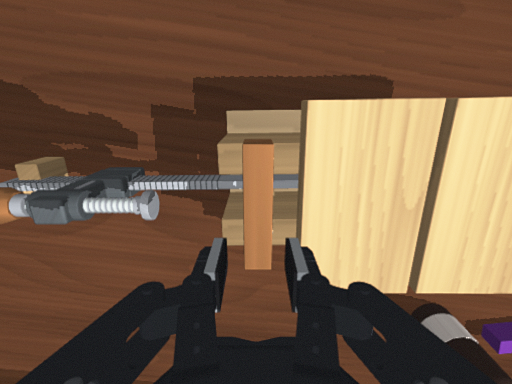

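The block stands straight across both bearers (258,205), clear of the board. The jaw arm is at about (50,207).

```bash
cat >> h.py <<'E'
th=0.138
O=np.array([552,19.])
def cr(p): p=np.atleast_2d(p)[:,:2]-O; return np.c_[p@[np.cos(th),np.sin(th)],p@[-np.sin(th),np.cos(th)]]
def wo(x,y): return O+x*np.array([np.cos(th),np.sin(th)])+y*np.array([-np.sin(th),np.cos(th)])
E
python3 - <<'E'
from h import *
np.set_printoptions(precision=1,suppress=True)
c=r.calibration("wrist")
print('arm top',cr(onz(c,[(30,190),(78,190),(35,222),(82,218)],133)),'pad',cr(onz(c,[(149,205)],114)),'block',cr(onz(c,[(244,141),(271,141),(245,269),(270,269)],132)))
print('bar',cr(onz(c,[(140,182),(225,182)],58)))
print(wo(0,-261),wo(0,-93))
E
```

```text
arm top [[ -19.7 -268.3]
 [ -19.7 -231.8]
 [   7.2 -271.5]
 [   3.9 -233.6]] pad [[   0.  -186.7]] block [[ -57.1 -102.6]
 [ -57.1  -82.6]
 [  52.8 -103.4]
 [  52.8  -81.7]]
bar [[  -4.9 -216.4]
 [  -4.8 -126.6]]
[ 587.9 -239.5] [564.8 -73.1]
```

Call:
jog_arm --deltas '[{"gripper": -0.2,"translation": [0.018,-0.128,0],"dr": [0,0,-0.0768]},{"gripper": -0.2,"translation": [0.018,-0.128,0],"dr": [0,0,-0.0768]},{"gripper": -0.2,"translation": [0.018,-0.128,0],"dr": [0,0,-0.0768]},{"gripper": -0.2,"translation": [0.018,-0.128,0],"dr": [0,0,-0.0768]},{"gripper": -0.2,"translation": [0.018,-0.128,0],"dr": [0,0,-0.0768]},{"gripper": -0.2,"translation": [0.018,-0.128,0],"dr": [0,0,-0.0768]},{"gripper": -0.2,"translation": [0.018,-0.128,0],"dr": [0,0,-0.0768]},{"gripper": -0.2,"translation": [0.018,-0.128,0],"dr": [0,0,-0.0768]},{"gripper": -0.2,"translation": [0.018,-0.128,0],"dr": [0,0,-0.0768]},{"gripper": -0.2,"translation": [0.018,-0.128,0],"dr": [0,0,-0.0768]},{"gripper": -0.2,"translation": [0.018,-0.128,0],"dr": [0,0,-0.0768]},{"gripper": -0.2,"translation": [0.018,-0.128,0],"dr": [0,0,-0.0768]}]'

```text
clock: 6.5
eef_pos: [585.0, -226.8, 214.9]
tcp_rot: [-3.14, 0.003, 0.253]
contact_force: [-0.4, -0.4, -0.4]
opening: 0.598
```

Call:
jog_arm --deltas '[{"gripper": -0.2,"translation": [0.018,-0.128,0],"dr": [0,0,-0.0768]},{"gripper": -0.2,"translation": [0,0,0],"dr": [0,0,0]},{"gripper": -0.2,"translation": [0,0,0],"dr": [0,0,0]}]'

```text
clock: 6.75
eef_pos: [586.8, -239.2, 215.3]
tcp_rot: [-3.14, 0.002, 0.141]
contact_force: [-0.2, 1.0, 0.4]
opening: 0.6
```

Run:
```python
from h import *
np.set_printoptions(precision=2,suppress=True)
w=r.grab_frame("wrist");b=r.grab_frame("top");s=r.sense();print(s["eef_pos"],s["tcp_rot"],s["qpos"])
cv2.imwrite("pics/g.png",w)
```

```text
[ 587.04 -238.55  215.99] [-3.14  0.    0.14] [-0.39  0.41  1.65  0.    1.09 -0.53]
```

View pics/g.png

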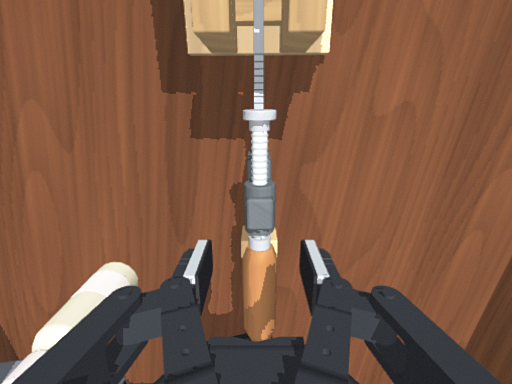

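The wrist view shows the jaw arm's top face at (248–273, 200–232), the pad face at row 111, the handle at (260,250–340), and bottle_a at the lower left, clear.

Run:
```python
from h import *
np.set_printoptions(precision=1,suppress=True)
c=r.calibration("wrist")
print('arm',cr(onz(c,[(247,200),(273,200),(248,230),(272,230)],133)),'pad top',cr(onz(c,[(259,111)],127)),'handle ferrule',cr(onz(c,[(259,245)],126)),'bar',cr(onz(c,[(259,60),(259,105)],58)), 'tcp',cr(r.sense()["eef_pos"]))
```

```text
arm [[  -7.7 -249.9]
 [  12.7 -249.8]
 [  -7.1 -275.8]
 [  12.5 -275.7]] pad top [[   1.2 -183.3]] handle ferrule [[   2.1 -293.4]] bar [[   1.5 -140.4]
 [   1.8 -179.3]] tcp [[  -0.7 -259.9]]
```

Call:
jog_arm --deltas '[{"gripper": -0.2,"translation": [0.029,-0.026,-0.3],"dr": [0,0,0]},{"gripper": -0.2,"translation": [0,0,-0.35],"dr": [0,0,0]},{"gripper": -0.2,"translation": [0,0,-0.28],"dr": [0,0,0]},{"gripper": -0.2,"translation": [0,0,-0.19],"dr": [0,0,0]},{"gripper": 0.2,"translation": [0,0,0],"dr": [0,0,0]},{"gripper": 1,"translation": [0,0,0],"dr": [0,0,0]},{"gripper": 1,"translation": [0,0,0],"dr": [0,0,0]},{"gripper": 1,"translation": [0,0,0],"dr": [0,0,0]},{"gripper": 1,"translation": [0,0,0],"dr": [0,0,0]},{"gripper": 1,"translation": [0,0,0],"dr": [0,0,0]}]' --squeeze 60

```text
clock: 7.68
eef_pos: [590.7, -241.6, 105.7]
tcp_rot: [-3.141, -0.001, 0.138]
contact_force: [0.3, 3.5, -7.7]
opening: 0.256
```

Call:
jog_arm --deltas '[{"gripper": 1,"translation": [-0.006,0.04,0],"dr": [0,0,0]},{"gripper": 1,"translation": [-0.011,0.079,0],"dr": [0,0,0]},{"gripper": 1,"translation": [-0.011,0.079,0],"dr": [0,0,0]},{"gripper": 1,"translation": [-0.011,0.079,0],"dr": [0,0,0]}]'

```text
clock: 8.02
eef_pos: [586.7, -214.2, 105.6]
tcp_rot: [3.14, -0.001, 0.138]
contact_force: [-2.1, -5.3, -4.3]
opening: 0.251
```

Call:
jog_arm --deltas '[{"gripper": 1,"translation": [-0.014,0.099,0],"dr": [0,0,0]},{"gripper": 1,"translation": [-0.014,0.099,0],"dr": [0,0,0]},{"gripper": 1,"translation": [-0.014,0.099,0],"dr": [0,0,0]},{"gripper": 1,"translation": [-0.014,0.099,0],"dr": [0,0,0]},{"gripper": 1,"translation": [-0.007,0.05,0],"dr": [0,0,0]}]'

```text
clock: 8.43
eef_pos: [580.0, -168.8, 105.6]
tcp_rot: [3.141, 0.0, 0.139]
contact_force: [-2.9, -6.6, -4.0]
opening: 0.254
```

Call:
jog_arm --deltas '[{"gripper": 1,"translation": [-0.006,0.04,0],"dr": [0,0,0]},{"gripper": 1,"translation": [-0.006,0.04,0],"dr": [0,0,0]},{"gripper": 1,"translation": [-0.006,0.04,0],"dr": [0,0,0]},{"gripper": 1,"translation": [-0.006,0.04,0],"dr": [0,0,0]},{"gripper": 1,"translation": [-0.006,0.04,0],"dr": [0,0,0]}]'

```text
clock: 8.85
eef_pos: [577.2, -149.8, 105.6]
tcp_rot: [3.14, -0.0, 0.139]
contact_force: [-1.6, -7.0, -3.1]
opening: 0.25
```

Call:
jog_arm --deltas '[{"gripper": 1,"translation": [-0.004,0.03,0],"dr": [0,0,0]},{"gripper": 1,"translation": [-0.004,0.03,0],"dr": [0,0,0]}]'

```text
clock: 9.02
eef_pos: [576.3, -143.8, 105.6]
tcp_rot: [3.14, 0.0, 0.139]
contact_force: [-2.0, -8.2, -2.8]
opening: 0.25
```

Call:
jog_arm --deltas '[{"gripper": 1,"translation": [-0.003,0.02,0],"dr": [0,0,0]},{"gripper": 1,"translation": [-0.003,0.02,0],"dr": [0,0,0]},{"gripper": 1,"translation": [-0.003,0.02,0],"dr": [0,0,0]}]'

```text
clock: 9.27
eef_pos: [575.5, -138.2, 105.6]
tcp_rot: [3.14, -0.0, 0.139]
contact_force: [-1.2, -10.2, -4.0]
opening: 0.251
```

Call:
jog_arm --deltas '[{"gripper": 1,"translation": [-0.003,0.02,0],"dr": [0,0,0]},{"gripper": 1,"translation": [-0.003,0.02,0],"dr": [0,0,0]}]'

```text
clock: 9.43
eef_pos: [574.9, -134.3, 105.6]
tcp_rot: [3.14, -0.0, 0.139]
contact_force: [-2.5, -9.6, -3.3]
opening: 0.25
```

Call:
jog_arm --deltas '[{"gripper": 1,"translation": [-0.003,0.02,0],"dr": [0,0,0]}]'

```text
clock: 9.52
eef_pos: [574.6, -132.3, 105.6]
tcp_rot: [3.14, -0.0, 0.139]
contact_force: [-2.2, -10.3, -4.6]
opening: 0.25
```

Call:
jog_arm --deltas '[{"gripper": 1,"translation": [-0.003,0.02,0],"dr": [0,0,0]}]'

```text
clock: 9.6
eef_pos: [574.5, -131.2, 105.7]
tcp_rot: [3.138, -0.0, 0.14]
contact_force: [-2.1, -26.3, -7.1]
opening: 0.253
```

Call:
jog_arm --deltas '[{"gripper": 1,"translation": [-0.001,0.007,0],"dr": [0,0,0]},{"gripper": 1,"translation": [0,0,0],"dr": [0,0,0]}]'

```text
clock: 9.77
eef_pos: [574.5, -131.2, 105.6]
tcp_rot: [3.137, -0.0, 0.14]
contact_force: [-1.1, -19.6, -5.0]
opening: 0.247
```

Run:
```python
from h import *
b=r.grab_frame("top");s=r.grab_frame("scene");w=r.grab_frame("wrist")
x=np.vstack([cv2.resize(b[160:245,200:370],(680,340),interpolation=2),cv2.resize(s[140:225,180:350],(480,240),interpolation=2).__class__(0) if 0 else np.hstack([cv2.resize(w[:200,100:430],(400,242)),cv2.resize(s[140:225,190:350],(280,242))[:, :280]])])
cv2.imwrite("pics/i.png",x);print(x.shape)
```

```text
(582, 680, 3)
```

View pics/i.png

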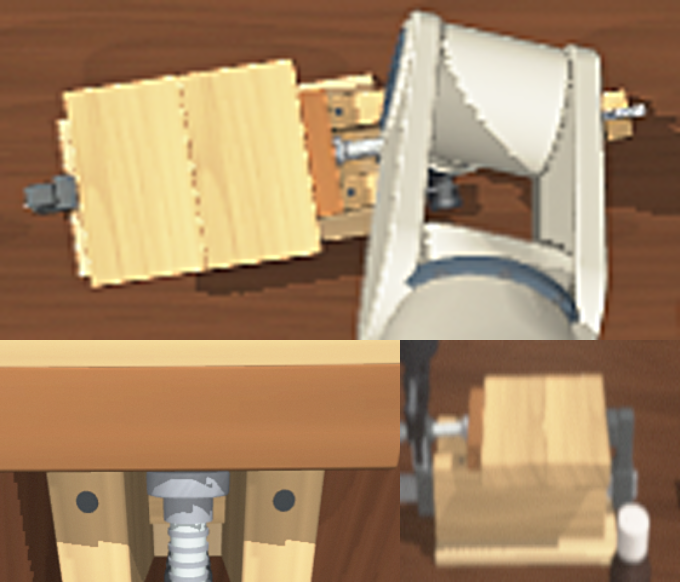

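The joint at (190,165) is now only a thin line. The block is flush against the near board and the pad touches the block. I'll push once more to confirm it is hard up.

Call:
jog_arm --deltas '[{"gripper": 1,"translation": [-0.002,0.015,0],"dr": [0,0,0]},{"gripper": 1,"translation": [0,0,0],"dr": [0,0,0]}]'

```text
clock: 10.08
eef_pos: [574.5, -131.1, 105.7]
tcp_rot: [3.135, -0.001, 0.14]
contact_force: [-0.0, -27.9, -7.6]
opening: 0.25
```

Call:
jog_arm --deltas '[{"gripper": 0.1,"translation": [0,0,0],"dr": [0,0,0]},{"gripper": 0.1,"translation": [0,0,0],"dr": [0,0,0]},{"gripper": 0.1,"translation": [0,0,0],"dr": [0,0,0]},{"gripper": 0.1,"translation": [0,0,0.25],"dr": [0,0,0]},{"gripper": 0.1,"translation": [0,0,0.35],"dr": [0,0,0]},{"gripper": 0.1,"translation": [0.012,-0.087,0.3],"dr": [0,0,0]},{"gripper": 0.0,"translation": [0.036,-0.261,0],"dr": [0,0,0]},{"gripper": 0.0,"translation": [0.036,-0.261,0],"dr": [0,0,0]},{"gripper": 0.0,"translation": [0.036,-0.261,0],"dr": [0,0,0]},{"gripper": 0.0,"translation": [0,0,0],"dr": [0,0,0]},{"gripper": 0.0,"translation": [0,0,0],"dr": [0,0,0]}]' --squeeze 90

```text
clock: 11.0
eef_pos: [586.4, -214.8, 195.4]
tcp_rot: [-3.141, -0.001, 0.137]
contact_force: [-0.6, 0.9, -0.6]
opening: 0.499
```

Run:
```python
from h import *
np.set_printoptions(precision=2,suppress=True)
w=r.grab_frame("wrist");b=r.grab_frame("scene");s=r.sense();print(s["eef_pos"],s["tcp_rot"],s["opening"],cr(s["eef_pos"]))
cv2.imwrite("pics/j.png",np.hstack([cv2.resize(w[60:],(474,300)),cv2.resize(b[140:225,110:220],(326,300))])[:, :800])
cv2.imwrite("pics/j_w.png",w);cv2.imwrite("pics/j_s.png",b)
print(cr(np.array([s["eef_pos"]])))
```

```text
[ 586.02 -213.48  195.08] [-3.14  0.    0.14] 0.5041879857963008 [[   1.72 -234.95]]
[[   1.72 -234.95]]
```

View pics/j.png

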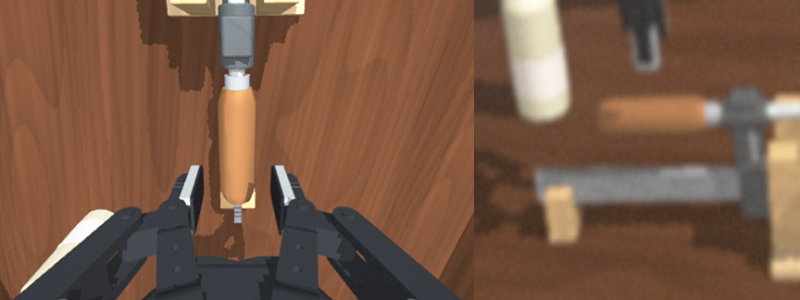

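The wrist crop shows the handle from (236,92) to (236,205), between the open fingers and clear. The scene crop shows its axis at about (652,113).

Run:
```python
from h import *
np.set_printoptions(precision=1,suppress=True)
c=r.calibration("wrist")
print('handle',cr(onz(c,[(255.5,159),(255.5,281),(255.5,220)],126)))
s=r.calibration("scene");im=cv2.imread("pics/j_s.png");h=cv2.cvtColor(im,cv2.COLOR_BGR2HSV)
m=cv2.inRange(h[150:190,140:200],(5,120,90),(18,255,255))
col=lambda u:(np.nonzero(m[:,u-140])[0].min()+150,np.nonzero(m[:,u-140])[0].max()+150)
n=np.array([np.cos(th),np.sin(th),0])
for u in (152,160,168,176):
    a,b=col(u);o,v=ray(s,[(u,(a+b)/2)]);t=((np.r_[O,0]+n*1.5-o)@n)/(v[0]@n);p=o+v[0]*t;print(u,a,b,p[2],cr(p))
```

```text
handle [[   1.5 -189.7]
 [   1.6 -289.8]
 [   1.6 -235.9]]
152 150 185 128.73342336998064 [[   1.5 -291.3]]
160 150 185 128.6393984536686 [[   1.5 -268.1]]
168 161 185 109.9720036848878 [[   1.5 -247.1]]
176 150 185 128.452499628493 [[   1.5 -221.8]]
```

Call:
jog_arm --deltas '[{"gripper": 0.0,"translation": [0.007,-0.05,-0.25],"dr": [0,0,0]},{"gripper": 0.0,"translation": [0,0,-0.3],"dr": [0,0,0]},{"gripper": 0.0,"translation": [0,0,-0.23],"dr": [0,0,0]},{"gripper": 0.0,"translation": [-0.006,-0.001,-0.002],"dr": [0.0103,-0.0743,0]},{"gripper": 0.0,"translation": [-0.006,-0.001,-0.002],"dr": [0.0103,-0.0743,0]},{"gripper": 0.0,"translation": [-0.006,-0.001,-0.002],"dr": [0.0103,-0.0743,0]},{"gripper": 0.0,"translation": [-0.006,-0.001,-0.002],"dr": [0.0103,-0.0743,0]},{"gripper": 0.0,"translation": [-0.006,-0.001,-0.003],"dr": [0.0103,-0.0743,0]},{"gripper": 0.0,"translation": [-0.006,-0.001,-0.004],"dr": [0.0103,-0.0743,0]},{"gripper": 0.0,"translation": [0,0,0],"dr": [0,0,0]}]'

```text
clock: 11.93
eef_pos: [585.2, -209.0, 114.4]
tcp_rot: [-3.111, -0.519, 0.143]
contact_force: [-0.3, -0.2, -1.1]
opening: 0.5
```

```bash
cat > st.py <<'E'
from h import *
from scipy.spatial.transform import Rotation as R
np.set_printoptions(precision=2,suppress=True)
s=r.sense();Rm=R.from_euler('xyz',s["tcp_rot"]).as_matrix();z=Rm[:,2]
X=np.array([np.cos(th),np.sin(th),0]);Y=np.array([-np.sin(th),np.cos(th),0])
g=s["eef_pos"]+6*z
print('phi',np.degrees(np.arctan2(-z@X,-z[2])),'z.Y',z@Y,'grasp',cr(g)[0],g[2],'q',s["qpos"],'F',s["contact_force"],'Ty',s["wrist_torque"]@Y,'op',s["opening"]*85,s["clock"])
E
python3 st.py
```

```text
phi -29.70390797369328 z.Y 0.03337154039948101 grasp [   4.45 -230.23] 109.19434350443778 q [-0.51  0.42  2.05  0.92  0.42 -1.47] F [-0.31 -0.16 -1.06] Ty 0.29580950886151114 op 42.53378753201495 11.9333
```

Call:
jog_arm --deltas '[{"gripper": 0.0,"translation": [-0.019,-0.083,0.018],"dr": [0,0,0]},{"gripper": 0.0,"translation": [0,0,0],"dr": [0,0,0]},{"gripper": 1,"translation": [0,0,0],"dr": [0,0,0]},{"gripper": 1,"translation": [0,0,0],"dr": [0,0,0]},{"gripper": 1,"translation": [0,0,0],"dr": [0,0,0]},{"gripper": 1,"translation": [0,0,0],"dr": [0,0,0]},{"gripper": 1,"translation": [0,0,0],"dr": [0,0,0]}]'

```text
clock: 12.52
eef_pos: [585.2, -219.7, 117.3]
tcp_rot: [-3.115, -0.518, 0.144]
contact_force: [0.1, -4.6, 1.0]
opening: 0.344
```

```bash
python3 st.py
```

```text
phi -29.65443811716955 z.Y 0.02983800612461905 grasp [   2.98 -240.77] 112.0657260539328 q [-0.53  0.42  2.04  0.9   0.44 -1.46] F [ 0.07 -4.63  0.99] Ty 0.3589074235133804 op 29.279437796947967 12.5167
```

Call:
jog_arm --deltas '[{"gripper": 1,"translation": [0.006,0.001,0.003],"dr": [-0.0103,0.0743,0]},{"gripper": 1,"translation": [0.006,0.001,0.003],"dr": [-0.0103,0.0743,0]},{"gripper": 1,"translation": [0.006,0.001,0.002],"dr": [-0.0103,0.0743,0]},{"gripper": 1,"translation": [0.007,0.002,0.001],"dr": [-0.0103,0.0743,0]},{"gripper": 1,"translation": [0.007,0.002,0],"dr": [-0.0103,0.0743,0]},{"gripper": 1,"translation": [0.007,0.002,-0.001],"dr": [-0.0103,0.0743,0]},{"gripper": 1,"translation": [0.006,0.002,-0.002],"dr": [-0.0103,0.0743,0]},{"gripper": 1,"translation": [0.006,0.002,-0.003],"dr": [-0.0103,0.0743,0]}]'

```text
clock: 13.18
eef_pos: [591.9, -218.3, 118.3]
tcp_rot: [-3.099, 0.288, 0.148]
contact_force: [-1.0, -26.8, -0.8]
opening: 0.344
```

```bash
python3 st.py
```

```text
phi 16.51086395320507 z.Y 0.03945888956605031 grasp [   5.14 -240.25] 112.52676242715663 q [-0.31  0.64  1.52 -0.09  1.25 -0.41] F [ -1.04 -26.8   -0.8 ] Ty 0.5029030091138049 op 29.253115177792722 13.1833
```

Call:
jog_arm --deltas '[{"gripper": 1,"translation": [0.002,-0.002,-0.003],"dr": [-0.0103,0.0743,0]},{"gripper": 1,"translation": [0.002,-0.002,-0.003],"dr": [-0.0103,0.0743,0]},{"gripper": 1,"translation": [0.002,-0.002,-0.004],"dr": [-0.0103,0.0743,0]},{"gripper": 1,"translation": [0.002,-0.002,-0.004],"dr": [-0.0103,0.0743,0]},{"gripper": 1,"translation": [0.002,-0.001,-0.004],"dr": [-0.0103,0.0743,0]},{"gripper": 1,"translation": [0.002,-0.001,-0.005],"dr": [-0.0103,0.0743,0]},{"gripper": 1,"translation": [0.001,-0.001,-0.005],"dr": [-0.0103,0.0743,0]}]'

```text
clock: 13.77
eef_pos: [593.3, -218.0, 114.9]
tcp_rot: [-3.089, 1.112, 0.146]
contact_force: [3.0, -34.8, 4.6]
opening: 0.346
```

```bash
python3 st.py
```

```text
phi 63.72140100143424 z.Y 0.04547800817989718 grasp [   2.9  -240.13] 112.28809672683121 q [-0.22  1.09  1.02 -0.32  2.11 -0.33] F [  3.   -34.84   4.61] Ty 0.33429545856481524 op 29.42916034782933 13.7667
```

Call:
jog_arm --deltas '[{"gripper": 0,"translation": [0.003,-0.02,0],"dr": [0,0,0]},{"gripper": 0,"translation": [0,0,0],"dr": [0,0,0]},{"gripper": 0,"translation": [-0.003,-0.001,0.005],"dr": [0.0103,-0.0743,0]},{"gripper": 0,"translation": [-0.004,-0.001,0.005],"dr": [0.0103,-0.0743,0]},{"gripper": 0,"translation": [-0.005,-0.001,0.005],"dr": [0.0103,-0.0743,0]},{"gripper": 0,"translation": [-0.006,-0.001,0.004],"dr": [0.0103,-0.0743,0]},{"gripper": 0,"translation": [-0.006,-0.001,0.004],"dr": [0.0103,-0.0743,0]},{"gripper": 0,"translation": [-0.006,-0.001,0.003],"dr": [0.0103,-0.0743,0]},{"gripper": 0,"translation": [-0.007,-0.001,0.003],"dr": [0.0103,-0.0743,0]},{"gripper": 0,"translation": [-0.007,-0.001,0.002],"dr": [0.0103,-0.0743,0]},{"gripper": 0,"translation": [-0.007,-0.001,0.001],"dr": [0.0103,-0.0743,0]}]'

```text
clock: 14.68
eef_pos: [588.0, -215.5, 119.4]
tcp_rot: [-3.091, 0.039, 0.147]
contact_force: [-0.0, 0.1, -0.2]
opening: 0.499
```

```bash
python3 st.py
python3 - <<'E'
from h import *
w=r.grab_frame("wrist");cv2.imwrite("pics/k.png",w)
E
```

```text
phi 2.237592615912271 z.Y 0.05010058731816387 grasp [   3.18 -236.92] 113.40258152497702 q [-0.37  0.53  1.69  0.03  0.98 -0.53] F [-0.04  0.1  -0.24] Ty -0.05554315512080829 op 42.40169308452689 14.6833
```

View pics/k.png

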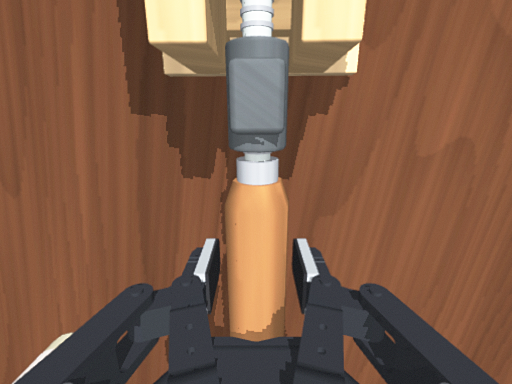

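The fingers straddle the handle evenly (218/293 against the handle's 228–288), and the jaw stayed in place when I released it. Next stroke.

Call:
jog_arm --deltas '[{"gripper": 0,"translation": [-0.008,-0.02,0],"dr": [-0.02,-0.078,0]},{"gripper": 0,"translation": [-0.014,-0.012,0],"dr": [0.003,-0.075,0]},{"gripper": 0,"translation": [-0.007,0,-0.005],"dr": [0.0103,-0.0743,0]},{"gripper": 0,"translation": [0,0,-0.008],"dr": [0,0,0]},{"gripper": 1,"translation": [0,0,0],"dr": [0,0,0]},{"gripper": 1,"translation": [0,0,0],"dr": [0,0,0]},{"gripper": 1,"translation": [0,0,0],"dr": [0,0,0]},{"gripper": 1,"translation": [0,0,0],"dr": [0,0,0]}]' --squeeze 110

```text
clock: 15.4
eef_pos: [585.8, -218.3, 116.1]
tcp_rot: [3.133, -0.301, 0.151]
contact_force: [-1.6, 4.3, 4.8]
opening: 0.341
```

```bash
python3 st.py
```

```text
phi -17.22454460973818 z.Y -0.005041405426503068 grasp [   2.59 -239.71] 110.36833516707472 q [-0.44  0.43  1.93  0.31  0.55 -0.83] F [-1.58  4.33  4.84] Ty 0.09350337142281424 op 29.000281919970092 15.4
```

Call:
jog_arm --deltas '[{"gripper": 1,"translation": [0.006,0.001,0.002],"dr": [-0.0103,0.0743,0]},{"gripper": 1,"translation": [0.006,0.001,0.002],"dr": [-0.0103,0.0743,0]},{"gripper": 1,"translation": [0.007,0.001,0.001],"dr": [-0.0103,0.0743,0]},{"gripper": 1,"translation": [0.007,0.001,0],"dr": [-0.0103,0.0743,0]},{"gripper": 1,"translation": [0.007,0.001,-0.001],"dr": [-0.0103,0.0743,0]},{"gripper": 1,"translation": [0.007,0.001,-0.002],"dr": [-0.0103,0.0743,0]},{"gripper": 1,"translation": [0.006,0.001,-0.003],"dr": [-0.0103,0.0743,0]},{"gripper": 1,"translation": [0.006,0.001,-0.003],"dr": [-0.0103,0.0743,0]},{"gripper": 1,"translation": [0.006,0.001,-0.004],"dr": [-0.0103,0.0743,0]},{"gripper": 1,"translation": [0.005,0.001,-0.005],"dr": [-0.0103,0.0743,0]},{"gripper": 1,"translation": [0.004,0.001,-0.005],"dr": [-0.0103,0.0743,0]},{"gripper": 1,"translation": [0.003,0.001,-0.005],"dr": [-0.0103,0.0743,0]}]'

```text
clock: 16.4
eef_pos: [593.1, -217.0, 115.4]
tcp_rot: [-3.13, 1.119, 0.16]
contact_force: [-0.8, -3.7, 9.8]
opening: 0.338
```

```bash
python3 st.py
```

```text
phi 64.119439360252 z.Y -0.008554780428443348 grasp [   2.86 -239.42] 112.82894654805432 q [-0.2   1.08  1.04 -0.36  2.09 -0.35] F [-0.84 -3.65  9.77] Ty 0.8280903353306408 op 28.746520318424697 16.4
```

Call:
jog_arm --deltas '[{"gripper": 0,"translation": [0,0,0],"dr": [0,0,0]},{"gripper": 0,"translation": [0,0,0],"dr": [0,0,0]},{"gripper": 0,"translation": [-0.003,-0.001,0.005],"dr": [0.0103,-0.0743,0]},{"gripper": 0,"translation": [-0.004,-0.001,0.005],"dr": [0.0103,-0.0743,0]},{"gripper": 0,"translation": [-0.005,-0.001,0.005],"dr": [0.0103,-0.0743,0]},{"gripper": 0,"translation": [-0.006,-0.001,0.004],"dr": [0.0103,-0.0743,0]},{"gripper": 0,"translation": [-0.006,-0.001,0.003],"dr": [0.0103,-0.0743,0]},{"gripper": 0,"translation": [-0.006,-0.001,0.003],"dr": [0.0103,-0.0743,0]},{"gripper": 0,"translation": [-0.007,-0.001,0.002],"dr": [0.0103,-0.0743,0]},{"gripper": 0,"translation": [-0.007,-0.001,0.001],"dr": [0.0103,-0.0743,0]},{"gripper": 0,"translation": [-0.007,-0.001,0],"dr": [0.0103,-0.0743,0]},{"gripper": 0,"translation": [-0.007,-0.001,-0.001],"dr": [0.0103,-0.0743,0]}]'

```text
clock: 17.4
eef_pos: [587.3, -219.9, 119.5]
tcp_rot: [3.129, -0.077, 0.148]
contact_force: [1.0, 1.0, -0.7]
opening: 0.501
```

Call:
jog_arm --deltas '[{"gripper": 0,"translation": [-0.006,-0.001,-0.002],"dr": [0.0103,-0.0743,0]},{"gripper": 0,"translation": [-0.006,-0.001,-0.003],"dr": [0.0103,-0.0743,0]},{"gripper": 0,"translation": [0,0,0],"dr": [0,0,0]}]'

```text
clock: 17.65
eef_pos: [581.7, -219.1, 116.5]
tcp_rot: [3.131, -0.308, 0.148]
contact_force: [-1.9, 0.0, -0.3]
opening: 0.5
```

```bash
python3 st.py
```

```text
phi -17.66828972705193 z.Y -0.0075333570237832576 grasp [  -1.56 -239.99] 110.78261466513935 q [-0.44  0.42  1.94  0.32  0.54 -0.85] F [-1.93  0.03 -0.32] Ty 0.20666744966540068 op 42.45896707329693 17.65
```

Call:
jog_arm --deltas '[{"gripper": 0,"translation": [0.038,0.005,0],"dr": [0,0,0]},{"gripper": 1,"translation": [0,0,0],"dr": [0,0,0]},{"gripper": 1,"translation": [0,0,0],"dr": [0,0,0]},{"gripper": 1,"translation": [0,0,0],"dr": [0,0,0]},{"gripper": 1,"translation": [0,0,0],"dr": [0,0,0]}]'

```text
clock: 18.07
eef_pos: [589.9, -219.3, 116.0]
tcp_rot: [3.13, -0.302, 0.151]
contact_force: [-4.6, -5.2, 4.2]
opening: 0.344
```

Call:
jog_arm --deltas '[{"gripper": 1,"translation": [0.006,0.001,0.002],"dr": [-0.0103,0.0743,0]},{"gripper": 1,"translation": [0.006,0.001,0.002],"dr": [-0.0103,0.0743,0]},{"gripper": 1,"translation": [0.007,0.001,0.001],"dr": [-0.0103,0.0743,0]},{"gripper": 1,"translation": [0.007,0.001,0],"dr": [-0.0103,0.0743,0]},{"gripper": 1,"translation": [0.007,0.001,-0.001],"dr": [-0.0103,0.0743,0]},{"gripper": 1,"translation": [0.007,0.001,-0.002],"dr": [-0.0103,0.0743,0]},{"gripper": 1,"translation": [0.006,0.001,-0.003],"dr": [-0.0103,0.0743,0]}]'

```text
clock: 18.65
eef_pos: [593.7, -218.8, 117.0]
tcp_rot: [3.135, 0.532, 0.149]
contact_force: [-7.0, -4.0, 2.3]
opening: 0.341
```

```bash
python3 st.py
```

```text
phi 30.459626960184348 z.Y -0.01267573197921934 grasp [   5.57 -241.32] 111.86460922923423 q [-0.25  0.76  1.38 -0.21  1.5  -0.34] F [-6.96 -3.95  2.33] Ty 0.7217189233510765 op 29.005782311056848 18.65
```

Call:
jog_arm --deltas '[{"gripper": 1,"translation": [0.006,0.001,-0.003],"dr": [-0.0103,0.0743,0]},{"gripper": 1,"translation": [0.006,0.001,-0.004],"dr": [-0.0103,0.0743,0]},{"gripper": 1,"translation": [0.005,0.001,-0.005],"dr": [-0.0103,0.0743,0]},{"gripper": 1,"translation": [0.004,0.001,-0.005],"dr": [-0.0103,0.0743,0]},{"gripper": 1,"translation": [0.003,0.001,-0.005],"dr": [-0.0103,0.0743,0]}]'

```text
clock: 19.07
eef_pos: [596.8, -218.2, 115.0]
tcp_rot: [-3.14, 1.12, 0.152]
contact_force: [-5.4, -13.9, 7.7]
opening: 0.342
```

```bash
python3 st.py
```

```text
phi 64.16244730167753 z.Y -0.011590067733135312 grasp [   6.37 -241.15] 112.3524851326675 q [-0.2   1.09  1.02 -0.36  2.1  -0.35] F [ -5.42 -13.91   7.7 ] Ty 0.8778433775514176 op 29.076465913912873 19.0667
```

Call:
jog_arm --deltas '[{"gripper": 0,"translation": [0,0,0],"dr": [0,0,0]},{"gripper": 0,"translation": [0,0,0],"dr": [0,0,0]},{"gripper": 0,"translation": [-0.003,-0.001,0.005],"dr": [0.0103,-0.0743,0]},{"gripper": 0,"translation": [-0.004,-0.001,0.005],"dr": [0.0103,-0.0743,0]},{"gripper": 0,"translation": [-0.005,-0.001,0.005],"dr": [0.0103,-0.0743,0]},{"gripper": 0,"translation": [-0.006,-0.001,0.004],"dr": [0.0103,-0.0743,0]},{"gripper": 0,"translation": [-0.006,-0.001,0.003],"dr": [0.0103,-0.0743,0]},{"gripper": 0,"translation": [-0.006,-0.001,0.003],"dr": [0.0103,-0.0743,0]},{"gripper": 0,"translation": [-0.007,-0.001,0.002],"dr": [0.0103,-0.0743,0]},{"gripper": 0,"translation": [-0.007,-0.001,0.001],"dr": [0.0103,-0.0743,0]},{"gripper": 0,"translation": [-0.007,-0.001,0],"dr": [0.0103,-0.0743,0]},{"gripper": 0,"translation": [-0.007,-0.001,-0.001],"dr": [0.0103,-0.0743,0]}]'

```text
clock: 20.07
eef_pos: [591.7, -219.0, 119.3]
tcp_rot: [3.129, -0.077, 0.149]
contact_force: [-0.4, 0.9, -0.6]
opening: 0.498
```

Call:
jog_arm --deltas '[{"gripper": 0,"translation": [-0.006,-0.001,-0.002],"dr": [0.0103,-0.0743,0]},{"gripper": 0,"translation": [-0.006,-0.001,-0.003],"dr": [0.0103,-0.0743,0]},{"gripper": 0,"translation": [0,0,0],"dr": [0,0,0]},{"gripper": 0,"translation": [0,0,0],"dr": [0,0,0]}]'

```text
clock: 20.4
eef_pos: [588.1, -218.9, 116.8]
tcp_rot: [3.131, -0.302, 0.148]
contact_force: [-0.2, -0.3, 0.5]
opening: 0.498
```

```bash
python3 st.py
```

```text
phi -17.288307159170795 z.Y -0.007300699752767106 grasp [   4.77 -240.64] 111.02795444001859 q [-0.44  0.43  1.93  0.3   0.55 -0.82] F [-0.16 -0.29  0.48] Ty 0.13607150872037424 op 42.34265668498852 20.4
```

Call:
jog_arm --deltas '[{"gripper": 0,"translation": [-0.023,-0.003,0],"dr": [0,0,0]},{"gripper": 1,"translation": [0,0,0],"dr": [0,0,0]},{"gripper": 1,"translation": [0,0,0],"dr": [0,0,0]},{"gripper": 1,"translation": [0,0,0],"dr": [0,0,0]},{"gripper": 1,"translation": [0,0,0],"dr": [0,0,0]}]'

```text
clock: 20.82
eef_pos: [587.1, -219.0, 115.5]
tcp_rot: [3.131, -0.303, 0.15]
contact_force: [0.9, -2.0, 2.8]
opening: 0.341
```

Call:
jog_arm --deltas '[{"gripper": 1,"translation": [0.006,0.001,0.002],"dr": [-0.0103,0.0743,0]},{"gripper": 1,"translation": [0.006,0.001,0.002],"dr": [-0.0103,0.0743,0]},{"gripper": 1,"translation": [0.007,0.001,0.001],"dr": [-0.0103,0.0743,0]},{"gripper": 1,"translation": [0.007,0.001,0],"dr": [-0.0103,0.0743,0]},{"gripper": 1,"translation": [0.007,0.001,-0.001],"dr": [-0.0103,0.0743,0]},{"gripper": 1,"translation": [0.007,0.001,-0.002],"dr": [-0.0103,0.0743,0]},{"gripper": 1,"translation": [0.006,0.001,-0.003],"dr": [-0.0103,0.0743,0]}]'

```text
clock: 21.4
eef_pos: [590.9, -218.4, 116.2]
tcp_rot: [3.14, 0.529, 0.153]
contact_force: [-3.7, -2.8, 3.5]
opening: 0.344
```

```bash
python3 st.py
```

```text
phi 30.305802706971633 z.Y -0.008894393940451287 grasp [   2.87 -240.56] 111.00622523549623 q [-0.25  0.76  1.39 -0.2   1.49 -0.34] F [-3.75 -2.76  3.47] Ty 0.20950985220381763 op 29.26339812848613 21.4
```

Call:
jog_arm --deltas '[{"gripper": 1,"translation": [0.006,0.001,-0.003],"dr": [-0.0103,0.0743,0]},{"gripper": 1,"translation": [0.006,0.001,-0.004],"dr": [-0.0103,0.0743,0]},{"gripper": 1,"translation": [0.005,0.001,-0.005],"dr": [-0.0103,0.0743,0]},{"gripper": 1,"translation": [0.004,0.001,-0.005],"dr": [-0.0103,0.0743,0]},{"gripper": 1,"translation": [0.003,0.001,-0.005],"dr": [-0.0103,0.0743,0]}]'

```text
clock: 21.82
eef_pos: [593.6, -217.9, 114.4]
tcp_rot: [-3.123, 1.119, 0.167]
contact_force: [-1.9, -11.9, 9.9]
opening: 0.34
```

```bash
python3 st.py
```

```text
phi 64.0908558783745 z.Y -0.007765680378438389 grasp [   3.2  -240.45] 111.77737097461474 q [-0.2   1.08  1.03 -0.36  2.09 -0.35] F [ -1.89 -11.91   9.86] Ty 0.7839894513325316 op 28.885229657832397 21.8167
```

Call:
jog_arm --deltas '[{"gripper": 0,"translation": [0,0,0],"dr": [0,0,0]},{"gripper": 0,"translation": [0,0,0],"dr": [0,0,0]},{"gripper": 0,"translation": [-0.003,-0.001,0.005],"dr": [0.0103,-0.0743,0]},{"gripper": 0,"translation": [-0.004,-0.001,0.005],"dr": [0.0103,-0.0743,0]},{"gripper": 0,"translation": [-0.005,-0.001,0.005],"dr": [0.0103,-0.0743,0]},{"gripper": 0,"translation": [-0.006,-0.001,0.004],"dr": [0.0103,-0.0743,0]},{"gripper": 0,"translation": [-0.006,-0.001,0.003],"dr": [0.0103,-0.0743,0]},{"gripper": 0,"translation": [-0.006,-0.001,0.003],"dr": [0.0103,-0.0743,0]},{"gripper": 0,"translation": [-0.007,-0.001,0.002],"dr": [0.0103,-0.0743,0]},{"gripper": 0,"translation": [-0.007,-0.001,0.001],"dr": [0.0103,-0.0743,0]},{"gripper": 0,"translation": [-0.007,-0.001,0],"dr": [0.0103,-0.0743,0]},{"gripper": 0,"translation": [0,0,0],"dr": [0,0,0]}]'

```text
clock: 22.82
eef_pos: [585.4, -218.9, 118.3]
tcp_rot: [3.134, 0.042, 0.147]
contact_force: [-0.2, -0.3, 0.2]
opening: 0.5
```

```bash
python3 st.py
python3 - <<'E'
from h import *
w=r.grab_frame("wrist");t=r.grab_frame("top");s=r.grab_frame("scene")
k=cv2.imread("pics/k.png")
cv2.imwrite("pics/l.png",np.vstack([np.hstack([k[20:220,150:370],w[20:220,150:370],cv2.resize(s[140:225,190:350],(330,200))]),cv2.resize(t[160:245,200:370],(770,385),interpolation=2)]))
E
```

```text
phi 2.4282705878163333 z.Y -0.007694762545161884 grasp [   0.13 -240.28] 112.31158883683293 q [-0.35  0.52  1.71 -0.03  0.94 -0.47] F [-0.25 -0.29  0.15] Ty -0.001991176079196533 op 42.531377624931416 22.8167
```

View pics/l.png

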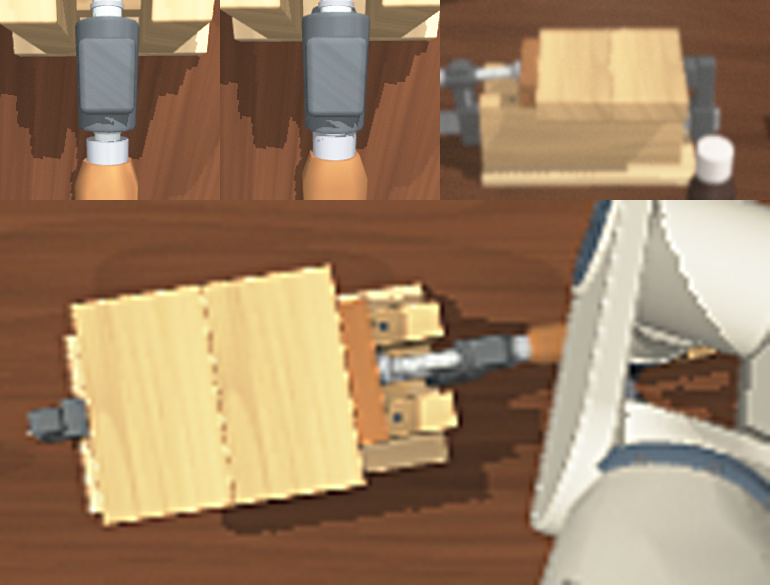

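Compared with the earlier view, the neck between jaw arm and ferrule has shortened (in the crops, about (108,133) before and (335,131) now), so the screw is advancing. The boards are shut at (215,390) and the pad bears on the block at (378,368). Further strokes follow to tighten it.

Call:
jog_arm --deltas '[{"gripper": 0,"translation": [0.008,0.001,-0.001],"dr": [0.0103,-0.0743,0]},{"gripper": 0,"translation": [0,0,-0.003],"dr": [0.0103,-0.0743,0]},{"gripper": 0,"translation": [-0.002,0,-0.003],"dr": [0.0103,-0.0743,0]},{"gripper": 0,"translation": [0,0,0],"dr": [0,0,0]},{"gripper": 0,"translation": [0,0,0],"dr": [0,0,0]}]' --squeeze 120

```text
clock: 23.38
eef_pos: [588.2, -218.3, 114.5]
tcp_rot: [3.134, -0.299, 0.149]
contact_force: [-0.0, 0.3, -0.7]
opening: 0.498
```

```bash
python3 st.py
```

```text
phi -17.11331654901258 z.Y -0.004510783208074132 grasp [   4.97 -240.01] 108.79194217946826 q [-0.44  0.43  1.92  0.3   0.55 -0.83] F [-0.02  0.27 -0.71] Ty 0.13181411688475667 op 42.33786619700946 23.3833
```

Call:
jog_arm --deltas '[{"gripper": 0,"translation": [-0.022,-0.003,0.02],"dr": [0,0,0]},{"gripper": 1,"translation": [0,0,0],"dr": [0,0,0]},{"gripper": 1,"translation": [0,0,0],"dr": [0,0,0]},{"gripper": 1,"translation": [0,0,0],"dr": [0,0,0]},{"gripper": 1,"translation": [0,0,0],"dr": [0,0,0]}]'

```text
clock: 23.8
eef_pos: [587.2, -218.9, 117.3]
tcp_rot: [3.131, -0.303, 0.151]
contact_force: [-0.6, -3.2, 2.7]
opening: 0.335
```

Call:
jog_arm --deltas '[{"gripper": 1,"translation": [0.006,0.001,0.002],"dr": [-0.0103,0.0743,0]},{"gripper": 1,"translation": [0.006,0.001,0.002],"dr": [-0.0103,0.0743,0]},{"gripper": 1,"translation": [0.007,0.001,0.001],"dr": [-0.0103,0.0743,0]},{"gripper": 1,"translation": [0.007,0.001,0],"dr": [-0.0103,0.0743,0]},{"gripper": 1,"translation": [0.007,0.001,-0.001],"dr": [-0.0103,0.0743,0]},{"gripper": 1,"translation": [0.007,0.001,-0.002],"dr": [-0.0103,0.0743,0]},{"gripper": 1,"translation": [0.006,0.001,-0.003],"dr": [-0.0103,0.0743,0]}]'

```text
clock: 24.38
eef_pos: [591.5, -218.3, 118.1]
tcp_rot: [3.14, 0.528, 0.153]
contact_force: [-2.3, -3.4, 1.2]
opening: 0.334
```

```bash
python3 st.py
```

```text
phi 30.247135122409585 z.Y -0.008932676412407914 grasp [   3.51 -240.49] 112.86865079590575 q [-0.25  0.75  1.38 -0.2   1.5  -0.34] F [-2.34 -3.38  1.16] Ty -0.05821050394852391 op 28.39753991181318 24.3833
```

Call:
jog_arm --deltas '[{"gripper": 1,"translation": [0.006,0.001,-0.003],"dr": [-0.0103,0.0743,0]},{"gripper": 1,"translation": [0.006,0.001,-0.004],"dr": [-0.0103,0.0743,0]},{"gripper": 1,"translation": [0.005,0.001,-0.005],"dr": [-0.0103,0.0743,0]},{"gripper": 1,"translation": [0.004,0.001,-0.005],"dr": [-0.0103,0.0743,0]},{"gripper": 1,"translation": [0.003,0.001,-0.005],"dr": [-0.0103,0.0743,0]}]'

```text
clock: 24.8
eef_pos: [594.3, -217.8, 115.9]
tcp_rot: [-3.123, 1.117, 0.168]
contact_force: [-0.6, -11.1, 8.0]
opening: 0.337
```

```bash
python3 st.py
```

```text
phi 63.978621040893096 z.Y -0.007912713817508549 grasp [   3.93 -240.38] 113.23756989124628 q [-0.2   1.08  1.03 -0.36  2.09 -0.35] F [ -0.58 -11.14   7.98] Ty 0.282143632555653 op 28.607700751590222 24.8
```

Call:
jog_arm --deltas '[{"gripper": 0,"translation": [0,0,0],"dr": [0,0,0]},{"gripper": 0,"translation": [0,0,0],"dr": [0,0,0]},{"gripper": 0,"translation": [-0.003,-0.001,0.005],"dr": [0.0103,-0.0743,0]},{"gripper": 0,"translation": [-0.004,-0.001,0.005],"dr": [0.0103,-0.0743,0]},{"gripper": 0,"translation": [-0.005,-0.001,0.005],"dr": [0.0103,-0.0743,0]},{"gripper": 0,"translation": [-0.006,-0.001,0.004],"dr": [0.0103,-0.0743,0]},{"gripper": 0,"translation": [-0.006,-0.001,0.003],"dr": [0.0103,-0.0743,0]},{"gripper": 0,"translation": [-0.006,-0.001,0.003],"dr": [0.0103,-0.0743,0]},{"gripper": 0,"translation": [-0.007,-0.001,0.002],"dr": [0.0103,-0.0743,0]},{"gripper": 0,"translation": [-0.007,-0.001,0.001],"dr": [0.0103,-0.0743,0]},{"gripper": 0,"translation": [-0.007,-0.001,0],"dr": [0.0103,-0.0743,0]},{"gripper": 0,"translation": [-0.007,-0.001,-0.001],"dr": [0.0103,-0.0743,0]}]'

```text
clock: 25.8
eef_pos: [588.4, -218.8, 120.5]
tcp_rot: [3.131, -0.077, 0.149]
contact_force: [-0.1, 1.2, -0.5]
opening: 0.505
```

Call:
jog_arm --deltas '[{"gripper": 0,"translation": [-0.006,-0.001,-0.003],"dr": [0.0103,-0.0743,0]},{"gripper": 0,"translation": [-0.006,-0.001,-0.004],"dr": [0.0103,-0.0743,0]},{"gripper": 0,"translation": [0,0,-0.01],"dr": [0,0,0]},{"gripper": 0,"translation": [0,0,0],"dr": [0,0,0]}]'

```text
clock: 26.13
eef_pos: [585.0, -218.9, 116.7]
tcp_rot: [3.132, -0.301, 0.147]
contact_force: [-0.4, -0.3, 0.3]
opening: 0.501
```

```bash
python3 st.py
```

```text
phi -17.265780519230553 z.Y -0.006606577161816944 grasp [   1.71 -240.24] 110.98277003385184 q [-0.44  0.43  1.93  0.31  0.55 -0.83] F [-0.41 -0.3   0.28] Ty 0.17563074854982902 op 42.59769068842915 26.1333
```

Call:
jog_arm --deltas '[{"gripper": 1,"translation": [0.008,0.001,0.005],"dr": [0,0,0]},{"gripper": 1,"translation": [0,0,0],"dr": [0,0,0]},{"gripper": 1,"translation": [0,0,0],"dr": [0,0,0]},{"gripper": 1,"translation": [0,0,0],"dr": [0,0,0]},{"gripper": 1,"translation": [0.006,0.001,0.002],"dr": [-0.0103,0.0743,0]},{"gripper": 1,"translation": [0.006,0.001,0.002],"dr": [-0.0103,0.0743,0]},{"gripper": 1,"translation": [0.007,0.001,0.001],"dr": [-0.0103,0.0743,0]},{"gripper": 1,"translation": [0.007,0.001,0],"dr": [-0.0103,0.0743,0]},{"gripper": 1,"translation": [0.007,0.001,-0.001],"dr": [-0.0103,0.0743,0]},{"gripper": 1,"translation": [0.007,0.001,-0.002],"dr": [-0.0103,0.0743,0]},{"gripper": 1,"translation": [0.006,0.001,-0.003],"dr": [-0.0103,0.0743,0]}]'

```text
clock: 27.05
eef_pos: [592.3, -218.3, 117.5]
tcp_rot: [3.139, 0.53, 0.153]
contact_force: [-5.9, -4.3, 3.9]
opening: 0.338
```

```bash
python3 st.py
```

```text
phi 30.37450560496329 z.Y -0.010385779722684091 grasp [   4.27 -240.63] 112.32242872790637 q [-0.25  0.76  1.38 -0.2   1.5  -0.34] F [-5.86 -4.33  3.95] Ty 0.6001801967114241 op 28.756267187307913 27.05
```

Call:
jog_arm --deltas '[{"gripper": 1,"translation": [0.006,0.001,-0.003],"dr": [-0.0103,0.0743,0]},{"gripper": 1,"translation": [0.006,0.001,-0.004],"dr": [-0.0103,0.0743,0]},{"gripper": 1,"translation": [0.005,0.001,-0.005],"dr": [-0.0103,0.0743,0]},{"gripper": 1,"translation": [0.004,0.001,-0.005],"dr": [-0.0103,0.0743,0]},{"gripper": 1,"translation": [0.003,0.001,-0.005],"dr": [-0.0103,0.0743,0]}]'

```text
clock: 27.47
eef_pos: [595.4, -217.7, 115.6]
tcp_rot: [-3.127, 1.118, 0.165]
contact_force: [-3.5, -14.2, 10.6]
opening: 0.335
```

```bash
python3 st.py
```

```text
phi 64.07512285299785 z.Y -0.009349557086981583 grasp [   5.05 -240.47] 112.99948644486605 q [-0.2   1.08  1.03 -0.36  2.09 -0.35] F [ -3.54 -14.2   10.57] Ty 0.8804462751112878 op 28.501141801678244 27.4667
```

Call:
jog_arm --deltas '[{"gripper": 0,"translation": [0,0,0],"dr": [0,0,0]},{"gripper": 0,"translation": [0,0,0],"dr": [0,0,0]},{"gripper": 0,"translation": [-0.003,-0.001,0.005],"dr": [0.0103,-0.0743,0]},{"gripper": 0,"translation": [-0.004,-0.001,0.005],"dr": [0.0103,-0.0743,0]},{"gripper": 0,"translation": [-0.005,-0.001,0.005],"dr": [0.0103,-0.0743,0]},{"gripper": 0,"translation": [-0.006,-0.001,0.004],"dr": [0.0103,-0.0743,0]},{"gripper": 0,"translation": [-0.006,-0.001,0.003],"dr": [0.0103,-0.0743,0]},{"gripper": 0,"translation": [-0.006,-0.001,0.003],"dr": [0.0103,-0.0743,0]},{"gripper": 0,"translation": [-0.007,-0.001,0.002],"dr": [0.0103,-0.0743,0]},{"gripper": 0,"translation": [-0.007,-0.001,0.001],"dr": [0.0103,-0.0743,0]},{"gripper": 0,"translation": [-0.007,-0.001,0],"dr": [0.0103,-0.0743,0]},{"gripper": 0,"translation": [0,0,0],"dr": [0,0,0]}]'

```text
clock: 28.47
eef_pos: [587.2, -218.6, 119.0]
tcp_rot: [3.134, 0.043, 0.147]
contact_force: [-0.3, -0.2, 0.3]
opening: 0.501
```

```bash
python3 st.py
python3 - <<'E'
from h import *
w=r.grab_frame("wrist");cv2.imwrite("pics/m.png",w);t=r.grab_frame("top");cv2.imwrite("pics/mt.png",t);s=r.grab_frame("scene");cv2.imwrite("pics/ms.png",s)
k=cv2.imread("pics/k.png");l=cv2.imread("pics/l.png")
for n,a,o in(("k",k[20:220,150:370],0),("l",l[:200,220:440],0),("m",w[20:220,150:370],0)):
    h=cv2.cvtColor(a,cv2.COLOR_BGR2HSV)
    v=h[:,100:115,2].mean(1).round().astype(int) if n=="k" else h[:,108:123,2].mean(1).round().astype(int)
    sat=h[:,108:115,1].mean(1).round().astype(int)
    print(n,'V rows100-175',v[100:175].tolist(),'orange start',np.nonzero(sat[100:]>120)[0][:1]+120)
E
```

```text
phi 2.4804130429639586 z.Y -0.007860134335520224 grasp [   1.93 -240.19] 113.04657101894898 q [-0.34  0.52  1.71 -0.03  0.94 -0.47] F [-0.32 -0.15  0.31] Ty 0.032523009055575355 op 42.61931881282772 28.4667
k V rows100-175 [146, 145, 145, 145, 145, 145, 145, 145, 135, 123, 111, 99, 86, 75, 78, 93, 97, 107, 120, 119, 114, 107, 99, 101, 127, 140, 141, 141, 140, 136, 128, 109, 128, 166, 195, 211, 213, 213, 213, 214, 212, 189, 213, 239, 242, 241, 241, 241, 241, 241, 241, 241, 241, 241, 241, 241, 241, 241, 241, 241, 241, 241, 242, 246, 231, 228, 245, 248, 247, 247, 247, 247, 247, 246, 246] orange start [186]
l V rows100-175 [145, 146, 146, 145, 146, 145, 145, 145, 145, 145, 145, 137, 124, 110, 99, 85, 73, 92, 98, 96, 108, 128, 132, 133, 127, 122, 118, 121, 138, 143, 142, 136, 125, 119, 201, 172, 172, 223, 241, 242, 241, 241, 241, 241, 241, 241, 241, 241, 241, 241, 241, 241, 241, 241, 241, 241, 241, 242, 245, 240, 221, 237, 243, 242, 241, 240, 240, 239, 238, 237, 236, 236, 234, 234, 233] orange start [181]
m V rows100-175 [144, 143, 143, 143, 143, 142, 143, 143, 141, 142, 142, 141, 141, 142, 142, 142, 138, 125, 112, 98, 84, 71, 90, 96, 97, 96, 95, 95, 96, 115, 125, 128, 133, 138, 139, 133, 124, 141, 188, 199, 213, 234, 239, 239, 239, 239, 239, 239, 239, 239, 238, 239, 239, 238, 239, 239, 240, 243, 231, 228, 246, 250, 250, 250, 250, 250, 250, 250, 250, 250, 250, 250, 250, 250, 249] orange start [180]
```

Run:
```python
from h import *
a=cv2.imread("pics/j_s.png",0).astype(np.float32);b=cv2.imread("pics/ms.png",0).astype(np.float32)
s=r.calibration("scene")
def P(x,y,z): return proj(s,np.r_[wo(x,y),z])[0].round(1)
for n,p in dict(collar=P(12,-152,60),armtop=P(11,-155,128),pad=P(0,-75,114),ferr=P(0,-185,114),bd=P(60,0,128),fixed=P(0,180,120)).items():
    u,v=p.round().astype(int)
    for hw in(5,8):
        w=(2*hw,2*hw);A=cv2.getRectSubPix(a,w,(float(u),float(v)));B=cv2.getRectSubPix(b,w,(float(u),float(v)))
        print(n,p,hw,np.round(cv2.phaseCorrelate(A,B,cv2.createHanningWindow(w,cv2.CV_32F)),2))
x=lambda f:cv2.resize(cv2.imread(f)[150:210,140:280],(790,290),interpolation=2)
cv2.imwrite("pics/n.png",np.vstack([x("pics/j_s.png"),x("pics/ms.png")]))
print(P(0,-152,100)-P(0,-162,100))
```

```text
Traceback (most recent call last):
ValueError: setting an array element with a sequence. The requested array has an inhomogeneous shape after 1 dimensions. The detected shape was (2,) + inhomogeneous part.
```

Run:
```python
from h import *
a=cv2.imread("pics/j_s.png",0).astype(np.float32);b=cv2.imread("pics/ms.png",0).astype(np.float32)
s=r.calibration("scene")
def P(x,y,z): return proj(s,np.r_[wo(x,y),z])[0].round(1)
for n,p in dict(collar=P(12,-152,60),armtop=P(11,-155,128),pad=P(0,-75,114),ferr=P(0,-185,114),bd=P(60,0,128),fixed=P(0,180,120)).items():
    u,v=p.round().astype(int)
    for hw in(5,8):
        w=(2*hw,2*hw);A=cv2.getRectSubPix(a,w,(float(u),float(v)));B=cv2.getRectSubPix(b,w,(float(u),float(v)))
        sh,q=cv2.phaseCorrelate(A,B,cv2.createHanningWindow(w,cv2.CV_32F));print(n,p,hw,np.round(sh,2),round(q,2))
x=lambda f:cv2.resize(cv2.imread(f)[150:210,140:280],(790,290),interpolation=2)
cv2.imwrite("pics/n.png",np.vstack([x("pics/j_s.png"),x("pics/ms.png")]))
print(P(0,-152,100)-P(0,-162,100))
```

```text
collar [201.6 189.3] 5 [ 0.13 -0.16] 1.03
collar [201.6 189.3] 8 [-0.23  0.1 ] 1.01
armtop [198.7 169.3] 5 [-0.05 -0.05] 0.96
armtop [198.7 169.3] 8 [-0.03  0.36] 0.87
pad [227.2 171.4] 5 [ 0.07 -0.13] 0.89
pad [227.2 171.4] 8 [ 0.02 -0.82] 0.94
ferr [189.3 171.5] 5 [-0.42  0.51] 1.07
ferr [189.3 171.5] 8 [0.09 1.56] 0.84
bd [252.6 178.3] 5 [ 0.05 -0.17] 0.68
bd [252.6 178.3] 8 [-0.04 -0.02] 1.02
fixed [316.  169.3] 5 [ 0.12 -0.22] 1.0
fixed [316.  169.3] 8 [ 0.07 -0.17] 0.97
[3.4 0. ]
```

View pics/n.png

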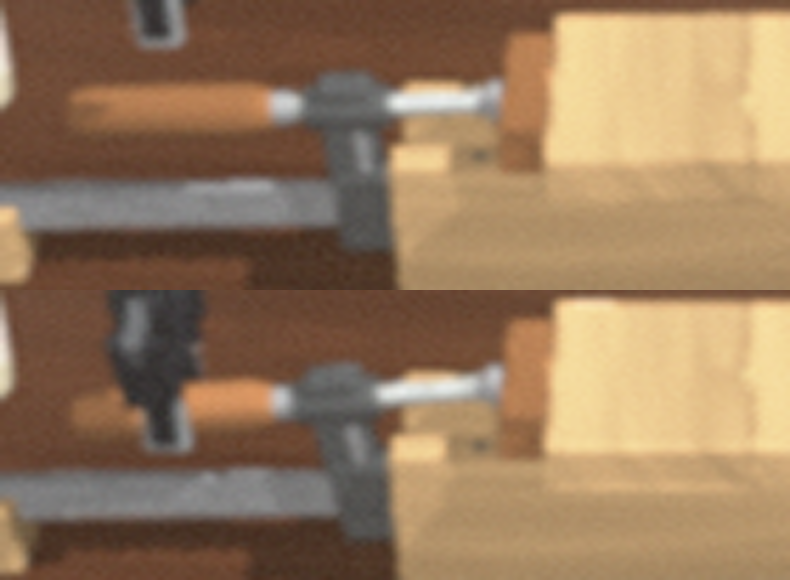

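Before (top) and after (bottom): the collar has stayed in place on the bar (345–390). The jaw arm has leaned back from about x=345 to 335 at the top, with the block and pad tight against the board. So the jaw has cocked and is biting rather than slipping. The handle now hangs lower (row 115 against 108), so I'll take it a few mm lower and add strokes.

Call:
jog_arm --deltas '[{"gripper": 0,"translation": [-0.005,-0.001,-0.02],"dr": [0.026,-0.072,0]},{"gripper": 0,"translation": [-0.006,-0.001,-0.02],"dr": [0.026,-0.072,0]},{"gripper": 0,"translation": [-0.006,0,-0.01],"dr": [0.0103,-0.0743,0]},{"gripper": 0,"translation": [0,0,0],"dr": [0,0,0]},{"gripper": 0,"translation": [0,0,0],"dr": [0,0,0]}]'

```text
clock: 29.03
eef_pos: [587.1, -218.4, 111.1]
tcp_rot: [-3.098, -0.298, 0.145]
contact_force: [-0.5, 0.1, -0.8]
opening: 0.494
```

```bash
python3 st.py
```

```text
phi -17.084579214340426 z.Y 0.04527913085070878 grasp [   3.83 -239.69] 105.37825082050325 q [-0.46  0.45  1.91  0.37  0.59 -0.9 ] F [-0.52  0.13 -0.81] Ty 0.15017970601321226 op 41.97307190144146 29.0333
```

Call:
jog_arm --deltas '[{"gripper": 0,"translation": [-0.013,-0.002,0.033],"dr": [0,0,0]},{"gripper": 1,"translation": [0,0,0],"dr": [0,0,0]},{"gripper": 1,"translation": [0,0,0],"dr": [0,0,0]},{"gripper": 1,"translation": [0,0,0],"dr": [0,0,0]},{"gripper": 1,"translation": [0,0,0],"dr": [0,0,0]},{"gripper": 1,"translation": [0.006,0.001,0.002],"dr": [-0.0103,0.0743,0]},{"gripper": 1,"translation": [0.006,0.001,0.002],"dr": [-0.0103,0.0743,0]},{"gripper": 1,"translation": [0.007,0.001,0.001],"dr": [-0.0103,0.0743,0]},{"gripper": 1,"translation": [0.007,0.001,0],"dr": [-0.0103,0.0743,0]},{"gripper": 1,"translation": [0.007,0.001,-0.001],"dr": [-0.0103,0.0743,0]},{"gripper": 1,"translation": [0.007,0.001,-0.002],"dr": [-0.0103,0.0743,0]},{"gripper": 1,"translation": [0.006,0.001,-0.003],"dr": [-0.0103,0.0743,0]}]'

```text
clock: 30.03
eef_pos: [590.7, -218.4, 116.3]
tcp_rot: [-3.095, 0.529, 0.15]
contact_force: [-4.3, -4.6, 3.6]
opening: 0.336
```

```bash
python3 st.py
```

```text
phi 30.349955663784588 z.Y 0.040361390946964955 grasp [   2.61 -240.17] 111.11626553796025 q [-0.27  0.76  1.37 -0.17  1.51 -0.36] F [-4.3  -4.6   3.62] Ty 0.33946340349071485 op 28.527808094400577 30.0333
```

Call:
jog_arm --deltas '[{"gripper": 1,"translation": [0.006,0.001,-0.003],"dr": [-0.0103,0.0743,0]},{"gripper": 1,"translation": [0.006,0.001,-0.004],"dr": [-0.0103,0.0743,0]},{"gripper": 1,"translation": [0.005,0.001,-0.005],"dr": [-0.0103,0.0743,0]},{"gripper": 1,"translation": [0.004,0.001,-0.005],"dr": [-0.0103,0.0743,0]},{"gripper": 1,"translation": [0.003,0.001,-0.005],"dr": [-0.0103,0.0743,0]}]'

```text
clock: 30.45
eef_pos: [594.6, -219.1, 113.1]
tcp_rot: [-3.09, 1.113, 0.152]
contact_force: [14.5, -28.1, -14.1]
opening: 0.336
```

```bash
python3 st.py
```

```text
phi 63.81147291157703 z.Y 0.03902446474528096 grasp [   4.05 -241.44] 110.41158784351332 q [-0.22  1.09  1.02 -0.33  2.11 -0.34] F [ 14.5  -28.07 -14.09] Ty -2.998731813710785 op 28.598452742473267 30.45
```

Call:
jog_arm --deltas '[{"gripper": 0,"translation": [0,0,0],"dr": [0,0,0]},{"gripper": 0,"translation": [0,0,0],"dr": [0,0,0]},{"gripper": 0,"translation": [0,0,0],"dr": [0,0,0]}]'

```text
clock: 30.7
eef_pos: [593.1, -217.1, 112.1]
tcp_rot: [-3.081, 1.111, 0.157]
contact_force: [-0.4, 0.2, -0.0]
opening: 0.504
```

```bash
python3 st.py
```

```text
phi 63.703145962229655 z.Y 0.04351354562659494 grasp [   2.83 -239.28] 109.46639758360816 q [-0.22  1.09  1.02 -0.32  2.1  -0.33] F [-0.43  0.18 -0.01] Ty -0.49856758552044206 op 42.867223351046654 30.7
```

Call:
jog_arm --deltas '[{"gripper": 0,"translation": [-0.003,-0.001,0.005],"dr": [0.0103,-0.0743,0]},{"gripper": 0,"translation": [-0.004,-0.001,0.005],"dr": [0.0103,-0.0743,0]},{"gripper": 0,"translation": [-0.005,-0.001,0.005],"dr": [0.0103,-0.0743,0]},{"gripper": 0,"translation": [-0.006,-0.001,0.004],"dr": [0.0103,-0.0743,0]},{"gripper": 0,"translation": [-0.006,-0.001,0.003],"dr": [0.0103,-0.0743,0]},{"gripper": 0,"translation": [-0.006,-0.001,0.003],"dr": [0.0103,-0.0743,0]},{"gripper": 0,"translation": [-0.007,-0.001,0.002],"dr": [0.0103,-0.0743,0]},{"gripper": 0,"translation": [-0.007,-0.001,0.001],"dr": [0.0103,-0.0743,0]},{"gripper": 0,"translation": [-0.007,-0.001,0],"dr": [0.0103,-0.0743,0]},{"gripper": 0,"translation": [0,0,0],"dr": [0,0,0]}]'

```text
clock: 31.53
eef_pos: [585.4, -218.7, 118.4]
tcp_rot: [-3.099, 0.043, 0.144]
contact_force: [-0.5, -0.5, -0.4]
opening: 0.496
```

```bash
python3 st.py
python3 - <<'E'
from h import *
w=r.grab_frame("wrist");s=r.grab_frame("scene");cv2.imwrite("pics/p.png",w);cv2.imwrite("pics/ps.png",s);cv2.imwrite("pics/pt.png",r.grab_frame("top"))
# dark-mask column extents of jaw in scene: collar rows 186-192, arm rows 166-171 ; handle orange rows
for f in("j_s","ms","ps"):
    im=cv2.imread(f"pics/{f}.png");g=cv2.cvtColor(im,cv2.COLOR_BGR2HSV)
    def edge(row0,row1,c0,c1,ch=1):
        q=g[row0:row1,c0:c1,ch].mean(0);return q.round().astype(int).tolist()
    print(f,'top',edge(167,170,190,214),'collar',edge(190,197,198,212,2))
    o=cv2.inRange(g[160:186,176:188],(5,130,120),(18,255,255));ys=np.nonzero(o.sum(1)>6*255)[0]+160;print('handle rows',ys.min(),ys.max())
E
```

```text
phi 2.4759685132563707 z.Y 0.042041438833099756 grasp [   0.08 -239.79] 112.43225024780523 q [-0.37  0.53  1.7   0.02  0.97 -0.52] F [-0.49 -0.53 -0.45] Ty -0.03750051555489395 op 42.13324150685923 31.5333
j_s top [55, 61, 75, 74, 48, 34, 18, 5, 3, 1, 3, 4, 5, 4, 4, 6, 14, 20, 32, 50, 64, 75, 80, 79] collar [119, 107, 91, 83, 84, 85, 86, 86, 85, 83, 102, 147, 187, 198]
handle rows 166 176
ms top [97, 97, 89, 63, 23, 7, 5, 6, 4, 4, 4, 3, 4, 10, 20, 27, 40, 60, 73, 70, 58, 64, 70, 72] collar [115, 100, 89, 84, 83, 83, 84, 84, 83, 82, 100, 147, 186, 196]
handle rows 168 178
ps top [103, 94, 78, 38, 9, 3, 4, 5, 5, 3, 7, 5, 7, 10, 25, 30, 45, 68, 68, 67, 64, 62, 67, 67] collar [115, 99, 88, 84, 84, 85, 85, 84, 83, 83, 101, 148, 188, 198]
handle rows 168 179
```

Call:
jog_arm --deltas '[{"gripper": 0,"translation": [0.002,-0.001,-0.02],"dr": [0.0103,-0.0743,0]},{"gripper": 0,"translation": [0.002,-0.001,-0.01],"dr": [0.0103,-0.0743,0]},{"gripper": 0,"translation": [0,0,0],"dr": [0.0103,-0.0743,0]},{"gripper": 0,"translation": [0,0,0],"dr": [0,0,0]},{"gripper": 0,"translation": [0,0,0],"dr": [0,0,0]}]'

```text
clock: 32.1
eef_pos: [588.0, -218.5, 112.1]
tcp_rot: [-3.099, -0.299, 0.145]
contact_force: [0.6, 0.7, -0.1]
opening: 0.498
```

```bash
python3 st.py
```

```text
phi -17.10453252977915 z.Y 0.045171767134482746 grasp [   4.77 -239.88] 106.38677663549562 q [-0.46  0.45  1.91  0.37  0.6  -0.9 ] F [ 0.64  0.68 -0.13] Ty 0.1544733966470601 op 42.337675094103105 32.1
```

Call:
jog_arm --deltas '[{"gripper": 0,"translation": [-0.023,-0.003,0.02],"dr": [0,0,0]},{"gripper": 1,"translation": [0,0,0],"dr": [0,0,0]},{"gripper": 1,"translation": [0,0,0],"dr": [0,0,0]},{"gripper": 1,"translation": [0,0,0],"dr": [0,0,0]},{"gripper": 1,"translation": [0,0,0],"dr": [0,0,0]},{"gripper": 1,"translation": [0.006,0.001,0.002],"dr": [-0.0103,0.0743,0]},{"gripper": 1,"translation": [0.006,0.001,0.002],"dr": [-0.0103,0.0743,0]},{"gripper": 1,"translation": [0.007,0.001,0.001],"dr": [-0.0103,0.0743,0]},{"gripper": 1,"translation": [0.007,0.001,0],"dr": [-0.0103,0.0743,0]}]'

```text
clock: 32.85
eef_pos: [588.6, -219.0, 116.3]
tcp_rot: [-3.1, 0.175, 0.147]
contact_force: [-3.6, 2.7, -0.4]
opening: 0.341
```

```bash
python3 st.py
```

```text
phi 10.045285598672288 z.Y 0.04045524529260608 grasp [   2.44 -240.48] 110.3855433075988 q [-0.34  0.59  1.61 -0.05  1.12 -0.45] F [-3.62  2.73 -0.41] Ty 0.024453916168450704 op 29.008717317976238 32.85
```

Call:
jog_arm --deltas '[{"gripper": 1,"translation": [0.007,0.001,-0.001],"dr": [-0.0103,0.0743,0]},{"gripper": 1,"translation": [0.007,0.001,-0.002],"dr": [-0.0103,0.0743,0]},{"gripper": 1,"translation": [0.006,0.001,-0.003],"dr": [-0.0103,0.0743,0]}]'

```text
clock: 33.1
eef_pos: [590.3, -218.6, 115.8]
tcp_rot: [-3.095, 0.53, 0.151]
contact_force: [-6.1, -4.6, 4.4]
opening: 0.336
```

```bash
python3 st.py
```

```text
phi 30.39863073396672 z.Y 0.04059696602479597 grasp [   2.25 -240.34] 110.59931827498683 q [-0.27  0.77  1.37 -0.17  1.51 -0.36] F [-6.06 -4.63  4.37] Ty 0.4786681782617008 op 28.541632874291988 33.1
```

Call:
jog_arm --deltas '[{"gripper": 1,"translation": [0.006,0.001,-0.005],"dr": [-0.0103,0.0743,0]},{"gripper": 1,"translation": [0.006,0.001,-0.006],"dr": [-0.0103,0.0743,0]}]'

```text
clock: 33.27
eef_pos: [591.5, -218.4, 115.2]
tcp_rot: [-3.089, 0.766, 0.154]
contact_force: [-6.9, -6.9, 9.1]
opening: 0.336
```

```bash
python3 st.py
```

```text
phi 43.939771202714304 z.Y 0.04103806532448574 grasp [   2.36 -240.3 ] 110.84670027492724 q [-0.24  0.89  1.22 -0.23  1.76 -0.33] F [-6.88 -6.91  9.06] Ty 0.9195504442573579 op 28.548347141677258 33.2667
```

Call:
jog_arm --deltas '[{"gripper": 1,"translation": [0.005,0.001,-0.006],"dr": [-0.0103,0.0743,0]},{"gripper": 1,"translation": [0.004,0.001,-0.006],"dr": [-0.0103,0.0743,0]}]'

```text
clock: 33.43
eef_pos: [594.4, -219.2, 112.2]
tcp_rot: [-3.093, 0.996, 0.149]
contact_force: [-2.2, 14.1, 8.2]
opening: 0.34
```

```bash
python3 st.py
```

```text
phi 57.05411031335536 z.Y 0.03936518358342213 grasp [   4.16 -241.56] 108.93551157247387 q [-0.22  1.03  1.08 -0.29  1.99 -0.33] F [-2.25 14.08  8.22] Ty 0.617716296751417 op 28.941397733578526 33.4333
```

Run:
```python
from h import *
s=r.grab_frame("scene");cv2.imwrite("pics/qs.png",s);cv2.imwrite("pics/qt.png",r.grab_frame("top"))
for f in("ms","ps","qs"):
    g=cv2.cvtColor(cv2.imread(f"pics/{f}.png"),cv2.COLOR_BGR2HSV)
    e=lambda a,b,c,d,ch:g[a:b,c:d,ch].mean(0).round().astype(int).tolist()
    print(f,'top',e(167,170,190,214,1),'collar',e(190,197,196,212,2),'block',e(160,172,222,244,1))
for f in ("j_s","ms","ps","qs"):
    g=cv2.imread(f"pics/{f}.png",0); 
    print(f,'joint',g[157:166,262:290].mean(0).round().astype(int).tolist())
```

```text
ms top [97, 97, 89, 63, 23, 7, 5, 6, 4, 4, 4, 3, 4, 10, 20, 27, 40, 60, 73, 70, 58, 64, 70, 72] collar [122, 122, 115, 100, 89, 84, 83, 83, 84, 84, 83, 82, 100, 147, 186, 196] block [83, 82, 78, 72, 64, 58, 72, 110, 135, 137, 137, 136, 136, 137, 132, 120, 104, 95, 92, 90, 90, 92]
ps top [103, 94, 78, 38, 9, 3, 4, 5, 5, 3, 7, 5, 7, 10, 25, 30, 45, 68, 68, 67, 64, 62, 67, 67] collar [123, 123, 115, 99, 88, 84, 84, 85, 85, 84, 83, 83, 101, 148, 188, 198] block [83, 80, 75, 71, 60, 55, 72, 109, 136, 138, 136, 136, 136, 136, 132, 118, 102, 94, 91, 91, 91, 92]
qs top [95, 89, 71, 39, 13, 5, 6, 5, 7, 6, 6, 3, 6, 20, 29, 40, 56, 70, 72, 62, 60, 63, 70, 71] collar [122, 119, 113, 98, 87, 83, 84, 84, 84, 83, 82, 82, 98, 143, 184, 192] block [82, 80, 74, 71, 59, 53, 71, 110, 135, 137, 136, 136, 137, 136, 132, 118, 104, 96, 94, 92, 93, 94]
j_s joint [201, 196, 197, 198, 200, 203, 202, 201, 197, 192, 194, 208, 217, 219, 220, 219, 218, 215, 214, 214, 215, 215, 212, 208, 206, 206, 206, 205]
ms joint [202, 197, 196, 198, 201, 202, 203, 201, 197, 192, 195, 209, 218, 220, 220, 219, 218, 216, 215, 214, 215, 216, 212, 209, 207, 207, 207, 206]
ps joint [203, 198, 196, 200, 202, 202, 203, 202, 198, 193, 198, 212, 218, 221, 221, 220, 219, 217, 216, 215, 215, 216, 213, 210, 209, 207, 208, 207]
qs joint [199, 193, 193, 195, 197, 198, 199, 198, 193, 190, 194, 207, 214, 217, 218, 215, 214, 214, 211, 210, 211, 212, 209, 206, 204, 204, 203, 202]
```

Call:
jog_arm --deltas '[{"gripper": 0,"translation": [0,0,0],"dr": [0,0,0]},{"gripper": 0,"translation": [0,0,0],"dr": [0,0,0]},{"gripper": 0,"translation": [0,0,0],"dr": [0,0,0]},{"gripper": 0,"translation": [-0.005,-0.001,0.005],"dr": [0.0103,-0.0743,0]},{"gripper": 0,"translation": [-0.006,-0.001,0.004],"dr": [0.0103,-0.0743,0]},{"gripper": 0,"translation": [-0.006,-0.001,0.003],"dr": [0.0103,-0.0743,0]},{"gripper": 0,"translation": [-0.006,-0.001,0.003],"dr": [0.0103,-0.0743,0]},{"gripper": 0,"translation": [-0.007,-0.001,0.002],"dr": [0.0103,-0.0743,0]},{"gripper": 0,"translation": [-0.007,-0.001,0.001],"dr": [0.0103,-0.0743,0]},{"gripper": 0,"translation": [-0.007,-0.001,0],"dr": [0.0103,-0.0743,0]},{"gripper": 0,"translation": [-0.003,0,0],"dr": [0.0103,-0.0743,0]},{"gripper": 0,"translation": [0,0,0],"dr": [0,0,0]}]'

```text
clock: 34.53
eef_pos: [585.0, -218.5, 115.3]
tcp_rot: [-3.098, 0.046, 0.145]
contact_force: [-0.5, 0.4, -0.2]
opening: 0.505
```

```bash
python3 st.py
```

```text
phi 2.6267130670641503 z.Y 0.04331742261521822 grasp [  -0.25 -239.55] 109.30625038814608 q [-0.37  0.54  1.7   0.02  0.97 -0.52] F [-0.45  0.42 -0.21] Ty 0.0016079057462897112 op 42.89269769441025 34.5333
```

Call:
jog_arm --deltas '[{"gripper": 0,"translation": [0.022,0.003,0],"dr": [0,0,0]},{"gripper": 1,"translation": [0,0,0],"dr": [0,0,0]},{"gripper": 1,"translation": [0,0,0],"dr": [0,0,0]},{"gripper": 1,"translation": [0,0,0],"dr": [0,0,0]},{"gripper": 1,"translation": [0,0,0],"dr": [0,0,0]},{"gripper": 1,"translation": [0.006,0.001,-0.001],"dr": [-0.0103,0.0743,0]},{"gripper": 1,"translation": [0.006,0.001,-0.001],"dr": [-0.0103,0.0743,0]},{"gripper": 1,"translation": [0.006,0.001,-0.002],"dr": [-0.0103,0.0743,0]},{"gripper": 1,"translation": [0.006,0.001,-0.003],"dr": [-0.0103,0.0743,0]},{"gripper": 1,"translation": [0.006,0.001,-0.004],"dr": [-0.0103,0.0743,0]},{"gripper": 1,"translation": [0.006,0.001,-0.005],"dr": [-0.0103,0.0743,0]},{"gripper": 1,"translation": [0,0,0],"dr": [0,0,0]}]'

```text
clock: 35.53
eef_pos: [592.6, -217.5, 109.4]
tcp_rot: [-3.086, 0.775, 0.158]
contact_force: [-6.6, -7.9, 18.3]
opening: 0.336
```

```bash
python3 st.py
```

```text
phi 44.463043608984094 z.Y 0.0415654173745717 grasp [   3.44 -239.62] 105.13479004375583 q [-0.24  0.91  1.21 -0.23  1.77 -0.33] F [-6.6  -7.95 18.32] Ty 2.1419974629361778 op 28.517895746319915 35.5333
```

Call:
jog_arm --deltas '[{"gripper": 0,"translation": [0,0,0],"dr": [0,0,0]},{"gripper": 0,"translation": [0,0,0],"dr": [0,0,0]},{"gripper": 0,"translation": [0,0,0],"dr": [0,0,0]},{"gripper": 0,"translation": [-0.006,-0.001,0.005],"dr": [0.0103,-0.0743,0]},{"gripper": 0,"translation": [-0.006,-0.001,0.004],"dr": [0.0103,-0.0743,0]},{"gripper": 0,"translation": [-0.006,-0.001,0.003],"dr": [0.0103,-0.0743,0]},{"gripper": 0,"translation": [-0.006,-0.001,0.002],"dr": [0.0103,-0.0743,0]},{"gripper": 0,"translation": [-0.006,-0.001,0.001],"dr": [0.0103,-0.0743,0]},{"gripper": 0,"translation": [-0.006,-0.001,0.001],"dr": [0.0103,-0.0743,0]},{"gripper": 0,"translation": [0,0,0],"dr": [0,0,0]}]'

```text
clock: 36.37
eef_pos: [587.5, -218.3, 115.0]
tcp_rot: [-3.098, 0.045, 0.144]
contact_force: [0.6, -0.1, -0.1]
opening: 0.501
```

```bash
python3 st.py
```

```text
phi 2.6056284818669244 z.Y 0.043505150777329034 grasp [   2.23 -239.61] 109.02159221751128 q [-0.37  0.54  1.69  0.02  0.97 -0.52] F [ 0.55 -0.1  -0.14] Ty -0.00337726583417174 op 42.55156798781955 36.3667
```

Call:
jog_arm --deltas '[{"gripper": 0,"translation": [0,0,0.1],"dr": [0,0,0]},{"gripper": 0,"translation": [0,0,0.25],"dr": [0,0,0]},{"gripper": 0,"translation": [0,0,0.35],"dr": [0,0,0]},{"gripper": 0,"translation": [0,0,0.35],"dr": [0,0,0]},{"gripper": 0,"translation": [0,0,0.35],"dr": [0,0,0]},{"gripper": 0,"translation": [-0.2,-0.1,0.2],"dr": [0,0,0]},{"gripper": 0,"translation": [-0.3,-0.1,0],"dr": [0,0,0]},{"gripper": 0,"translation": [-0.3,0,0],"dr": [0,0,0]},{"gripper": 0,"translation": [-0.3,0,0],"dr": [0,0,0]},{"gripper": 0,"translation": [0,0,0],"dr": [0,0,0]},{"gripper": 0,"translation": [0,0,0],"dr": [0,0,0]}]'

```text
clock: 37.28
eef_pos: [480.4, -238.3, 275.2]
tcp_rot: [-3.098, 0.052, 0.146]
contact_force: [0.0, -0.2, -0.3]
opening: 0.501
```

Run:
```python
from h import *
s=r.grab_frame("scene");cv2.imwrite("pics/zs.png",s);t=r.grab_frame("top");cv2.imwrite("pics/zt.png",t);b=cv2.imread("pics/b.png")
g=cv2.cvtColor(s,cv2.COLOR_BGR2HSV)
e=lambda a,b,c,d,ch:g[a:b,c:d,ch].mean(0).round().astype(int).tolist()
print('top',e(167,170,190,214,1),'collar',e(190,197,196,212,2),'block',e(160,172,222,244,1))
print(s[157:166,262:290].mean((0,2)).round().astype(int).tolist())
for n,(u,v,w) in dict(bottle_b=(207,146,14),offcut=(178,227,12),bottle_a=(385,240,16)).items():
    d=cv2.absdiff(b[v-w:v+w,u-w:u+w],t[v-w:v+w,u-w:u+w]);print(n,d.mean(),d.max())
# joint darkness profile in top view before/after along y'
c=r.calibration("top")
for f in(b,t):
    gr=cv2.cvtColor(f,6).astype(np.float32);ys=np.arange(-60,75,3)
    print([int(np.mean([gr[int(round(p[1])),int(round(p[0]))] for p in [proj(c,np.r_[wo(x,y),128])[0] for x in range(-60,61,10)]])) for y in ys])
print(r.sense()["contact_force"],r.sense()["clock"])
```

```text
top [104, 94, 75, 41, 10, 4, 3, 3, 3, 4, 4, 7, 5, 16, 32, 35, 50, 63, 64, 63, 58, 59, 61, 63] collar [123, 123, 113, 98, 86, 85, 85, 84, 85, 84, 84, 83, 101, 148, 188, 198] block [80, 80, 76, 69, 59, 55, 71, 111, 136, 138, 136, 137, 136, 136, 132, 119, 104, 94, 92, 90, 90, 91]
[192, 188, 187, 189, 191, 192, 193, 192, 189, 183, 188, 201, 207, 208, 209, 208, 207, 206, 204, 203, 205, 204, 202, 199, 197, 196, 197, 196]
bottle_b 7.273384353741497 25
offcut 9.252314814814815 22
bottle_a 56.769205729166664 180
[168, 166, 217, 234, 235, 235, 234, 232, 233, 233, 231, 230, 231, 230, 229, 229, 227, 227, 230, 228, 227, 226, 226, 228, 229, 226, 220, 220, 221, 222, 224, 224, 225, 222, 229, 203, 182, 160, 224, 234, 235, 235, 234, 233, 233]
[152, 150, 150, 163, 147, 205, 226, 228, 228, 226, 225, 226, 226, 224, 223, 223, 221, 221, 220, 218, 218, 221, 219, 218, 217, 217, 219, 220, 216, 210, 210, 212, 212, 214, 214, 215, 212, 213, 199, 222, 227, 228, 228, 225, 226]
[-0.17792282  0.02317002  0.9807397 ] 37.3833
```

Run:
```python
from h import *
a=cv2.imread("pics/a.png");s=cv2.imread("pics/zs.png")
T=a[118:172,112:146];m=cv2.matchTemplate(s[105:190,95:165],T,cv2.TM_CCOEFF_NORMED);print(cv2.minMaxLoc(m),'expect loc (17,13)')
T=a[195:265,300:340];m=cv2.matchTemplate(s[180:280,285:355],T,cv2.TM_CCOEFF_NORMED);print(cv2.minMaxLoc(m),'expect (15,15)')
r.sign_off()
```

```text
(-0.5591822862625122, 0.9160687923431396, (36, 16), (17, 13)) expect loc (17,13)
(-0.19050106406211853, 0.9990723133087158, (24, 0), (15, 15)) expect (15,15)
the job is handed in; nothing more can be done
```

The two boards are clamped, and I handed the job in at about 37 s of robot time.

**What I did**
- I stood the brown block across both bearers in front of the near board.
- I slid the loose jaw by its arm until the pad was hard against the block and the boards were shut. The push force rose to about 28 N with no more movement.
- I then turned the handle clockwise in nine grip-and-turn strokes, about 1.9 turns in all, released it and backed the arm off.

**What the last checks showed**
- **Joint:** the dark gap between the boards is gone in the top view.
- **Clamp:** in the scene camera the jaw's collar and the block have not moved since the slide. The jaw arm has leaned back, so the jaw is biting on the bar.
- **Bystanders:** both bottles match their starting positions in the scene camera. The offcut's patch in the top view is unchanged.
- **Robot:** about 1 N or less on the tool after release, so it is touching nothing.

**What was less certain**
- Tightness rests on the turn count and the visible lean. I estimated a slowly rising handle torque of roughly 0.5–0.9 N m, but the wrist readings were too mixed with side forces to measure it directly.
- Two late strokes showed short force jumps of about 20–35 N at the tool; I did not find the cause for certain, but nothing moved in the images.
- Bottle_a's patch in the top view differed from the start. I put that down to the arm or its shadow, because the scene camera shows the bottle in place.

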